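Park a hand-cranked vacuum pump just past its compression peak

ROBOT

A 6-joint arm with a two-finger parallel gripper is mounted at the origin on a cart in front of the work surface, level with it; the furniture and walls round the work are solid. World frame = base frame: x ahead of the robot, y to its left, z up, the work surface at z = 0. Lengths are in mm, angles in rad, forces in N, time in s.
With the tool pointing down it reaches from about 350 to 875 mm from the base axis. Payload 4.2 kg.
Tool frame: the origin (TCP) lies midway between the tips of the shut fingers; the grasp point (between the pads) lies 19 mm behind it (tcp_to_grasp is the distance from the TCP to the grasp point, in mm); z points along the fingers, y is the line along which they close (so a half turn about z gives the same grasp; the last joint's range is limited). The gripper opens to 85 mm and grips with 20 to 120 N. Pads are 22 mm wide; open, the fingers measure 114 mm over their backs; the gripper's body (76 mm by 85 mm) begins 54 mm behind the grasp point. The pads swing forward as they close: fully open they stand 13 mm farther back than shut.
Start: joints at [1.422, 0.385, 0.008, 0, -1.194, -0.259], TCP at [247.836, 573.739, 231.312] pointing down, gripper open.
Joint ranges: [-3.14, 3.14], [-1.21, 2.06], [-1.07, 1.41], [-3.16, 2.05], [-2.99, -0.16], [-3.1, 3.1]. Speed limits (rad/s): [2.79, 2.79, 3.14, 3.14, 3.14, 3.14].

INTERFACE

Orientations are given as a unit quaternion [x, y, z, w].
In Python, from bench import read_state, get_image, job_done, tcp_to_grasp gives the robot as it stands.
- The arm moves only by the tool jog_arm, never from a script. Its argument "plan" is a list of rows, each a list of 3 entries, a list of its own where there are three numbers: the finger opening in mm, from 0 to 85.4, then the shift along the tool's x, y, z as a fraction of full scale, then the turn, a rotation vector about the tool's x, y, z as a fraction of full scale. A call has 1 to 10 rows; each row is the pose to reach, as a shift and turn from the pose commanded when the call began, along the tool's axes at that moment; what a row does not reach only later rows make up. Full scale, the value 1, is 0.1 m for a shift and 60 degrees for a turn. A row lasts 1/8 s, in which the tool goes at most 62.5 mm and 10.7 degrees, less where a joint would pass 70% of its speed; a pose out of reach is approached as far as the arm can. A call with a number of a shift or a turn outside -1 to 1 is refused whole. A call with a gripper value outside its range is refused whole. The fingers move at their own pace and stop on an object; the grip force is fixed at half the most. Time passes only in rows, so rows that repeat a pose let the fingers close. It gives the time, the measured TCP pose, the force, the opening and the grip force at its end, in the units of the state.
- read_state(): the state, without advancing time (a new reading comes with each control period).
- get_image(name): name is "scene" or "top" or "wrist"; returns a dict with "img" (420x560x3 uint8, red, green, blue), "range_z" (420x560 float32, mm along the optical axis (not along the pixel's ray), 0 where there is no reading), "intrinsics" (3x3 intrinsics, pixels), "extrinsics" (4x4, takes a point from camera to world coordinates); the wrist camera has in their place "tool_from_camera" (4x4, takes a point from camera to tool coordinates, whose origin is the TCP and whose axes are the flange's). Camera axes: x right, y down, z forward; pixel columns grow to the right and rows downward; lengths in mm; the calibration is good to about 2 mm. A picture is of the moment at which its call begins: read the wrist's pose just before it.
- job_done(): hands the job in; it is judged then, once.
The state is a dict: "clock": time; "joints": joint angles; "joint_vel": joint speeds; "joint_efforts": joint torques, N m; "position": TCP position; "ee_rot": TCP orientation; "contact_force": force on the tool from outside, world axes, zero at the start; "wrist_torque": the same for the moment, N m; "gripper_width": finger opening in mm; "grasp_force": force on a finger pad.
Only numpy, scipy, OpenCV 4.12 (cv2) and the standard library are available. Lean on these libraries where they do the work, as an engineer would, in place of code of your own. Each camera call takes 0.05 s, during which the arm holds its last target. There are 200 camera calls.

TASK

Park the blue hand-cranked vacuum pump so that its valve stays shut: swing the red catch off the flywheel, then turn the flywheel slowly counterclockwise (seen from above) by its black knob, held gently, until you feel the resistance build up to its peak and suddenly ease off, and stop right there, just past the peak, without letting the wheel run on. Then swing the catch fully back on, let go, and leave everything else on the worktop as it stands.

Things in the scene. Friction and masses are not known exactly. Their poses are not given: they have to be found in the camera images.
- pump: Blue vacuum pump, fixed; 150 x 150 mm foot with a tongue for the catch, 128 mm high with the knob. Origin: on the worktop under the flywheel's upright axis; x points along the finned cylinder, which reaches 122 mm from the axis; z up. The steel flywheel on top is 150 mm across, its upper face 74 mm above the worktop; foot, gearcase and cylinder lie below it.
- pump_wheel (a joint): Flywheel angle, rad; grows counterclockwise seen from above (pumping direction). The knob's direction round the pump's z axis, from its x axis, is this value minus 2.443. Starts at 0 to 0.3. Even drag, about 2 N at the knob. The compression peak comes somewhere between 1.7 and 2.9, unseen and different every time. Let go on the slope before the peak, the wheel is pushed back; else it stays.
- wheel_top (a point): Centre of the flywheel's hub, on its axis, 77 mm above the worktop. The push needed at the knob grows over the last 0.7 rad before the peak to about 10 to 13 N in all, then falls within about 0.1 rad back to the even drag; the wheel then turns easily and stays put for 0.3 rad (17 mm at the knob): park it there. Beyond that the pump throws it forward.
- crank_knob (a point): Middle of the black knob on the flywheel, 58 mm from the wheel's axis and 108 mm above the worktop. The knob is an upright round grip, 26 mm across, from 78 to 128 mm above the worktop, and spins freely on its own pin, so that it can be held without turning the hand.
- catch (a joint): Red catch lever, rad. 0 = fully on (nose over the flywheel rim towards the axis, in the way of the small brass stud on the wheel), 1.0 = fully off; it comes off counterclockwise seen from above. Stays where it is left (about 1.3 N at its peg). While it is on, the stud strikes it at a wheel angle of about 0.8 rad.
- catch_peg (a point): Middle of the catch's upright round red thumb peg, 13 mm across, free from 84 to 122 mm above the worktop; this point is at 110 mm. It is 38 mm from the lever's upright pivot, which stands at (-19, 110) mm in the pump's x, y. With the catch on, the peg is straight outwards of the pivot as seen from the wheel's axis, at (-26, 148) mm.
- mug: Bystander: patterned white tea mug; origin at the centre of its underside. Leave it where it stands.
- spice_jar: Bystander: spice jar with black cap; origin at the centre of its underside. Leave it where it stands.
- rice_jar: Bystander: glass storage jar of rice with wooden lid; origin at the centre of its underside. Leave it where it stands.
- olive_jar: Bystander: small jar of olives; origin at the centre of its underside. Leave it where it stands.
- spoon: Bystander: steel teaspoon; origin at the centre of its underside. Leave it where it stands.

How it is judged:
By the outcome, as a careful person would: the job done as asked, in the order asked, and still so for the second after the job is handed in, with the robot touching nothing.
It also fails if it takes over 72 s, if anything falls off the work surface, if the arm or the gripper's body presses on something with over 40 N, if the wrist force passes 120 N, or if a joint passes its speed limit or range.

## Working session

There is one attempt and no reset: what is moved stays moved. The work goes in short steps, Python scripts to look and compute and a tool call to move; the robot and the scene stay as the last step left them, time stands still between calls to the robot, and variables do not carry over. Pictures are saved under pics/ and viewed, at most 10 in all, crops included, and the job is handed in when it is done.

Besides the shell and the picture viewer there is one more tool, called in YAML: its name, and indented under it one key for each argument. jog_arm: Moves the arm, as the interface text tells. Its arguments: {"type":"object","properties":{"plan":{"type":"array"}},"required":["plan"]}

```bash
mkdir -p pics && cat > h.py <<'E'
import numpy as np, cv2
from bench import read_state, get_image, tcp_to_grasp
from scipy.spatial.transform import Rotation as R
def shot(n,fn):
    d=get_image(n); cv2.imwrite('pics/'+fn,d['img'][:,:,::-1]); 
    np.savez('pics/'+fn+'.npz',**{k:v for k,v in d.items()}); return d
def pt(d,u,v,z=None):
    K=d['intrinsics'];E=d['extrinsics']
    r=np.linalg.inv(K)@[u,v,1]
    if z is None: return (E@np.r_[r*d['range_z'][int(v),int(u)],1])[:3]
    w=E[:3,:3]@r; return E[:3,3]+w*(z-E[2,3])/w[2]
E
python3 - <<'E'
from h import *
shot('top','top.png');shot('scene','scene.png')
s=read_state();print(s,tcp_to_grasp)
E
```

```text
{'clock': 0.1, 'joints': array([ 1.42159904e+00,  3.85496685e-01,  6.73463272e-03, -4.32579523e-04,
       -1.19400458e+00, -2.58591745e-01]), 'joint_vel': array([ 0.00143964, -0.00197439,  0.00394012,  0.00281262,  0.00028105,
       -0.00046849]), 'joint_efforts': array([-7.51367443e-04, -3.93319702e+01,  1.88929796e+01,  4.19794500e+00,
       -2.58243381e-03,  7.71117186e-06]), 'position': array([247.64372149, 573.26307823, 230.3101549 ]), 'ee_rot': array([ 9.79268774e-01, -2.02562723e-01, -1.46879654e-04,  9.94668976e-04]), 'contact_force': array([-0.06325488, -0.59590629, -0.31215736]), 'wrist_torque': array([ 0.01839889, -0.0338364 , -0.05969488]), 'grasp_force': 0.0, 'gripper_width': 85.18157447333182} 18.700000000000003
```

View pics/top.png

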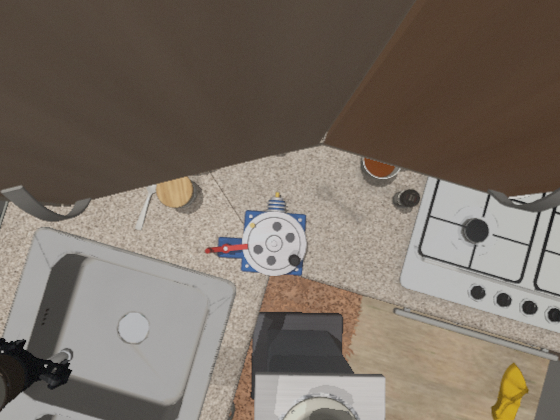

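View pics/scene.png

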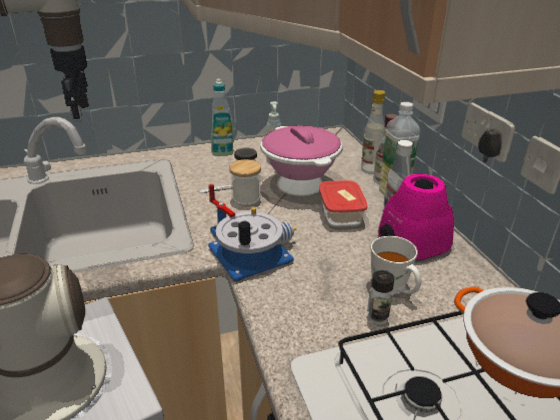

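Top view: wheel centre ≈(274,243), knob ≈(295,260), catch peg ≈(208,250), cylinder pointing up in the image to ≈(277,197). Jar lid is at (175,191), mug at (380,165). Let me enlarge and measure.

```bash
python3 - <<'E'
from h import *
d=np.load('pics/top.png.npz')
im=d['img'][150:300,180:330,::-1]
cv2.imwrite('pics/c.png',cv2.resize(im,(600,600),interpolation=cv2.INTER_CUBIC))
print(d['extrinsics'].round(3),d['intrinsics'])
for n,u,v,z in [('hub',274,243,None),('hub',274,243,77),('knob',295,260,None),('knob',295,260,128),('peg',208,250,None),('peg',208,250,122),('cyl',277,205,None),('lid',175,191,None),('cab',330,100,None),('cab',200,160,None),('cab',300,20,None),('rim',274,212,74),('rim',274,275,74)]:
    print(n,u,v,pt(d,u,v,z).round(1))
E
```

```text
[[ 2.400000e-02 -9.990000e-01  4.300000e-02  5.041370e+02]
 [-1.000000e+00 -2.400000e-02 -1.600000e-02  1.512270e+02]
 [ 1.700000e-02 -4.300000e-02 -9.990000e-01  1.306627e+03]
 [ 0.000000e+00  0.000000e+00  0.000000e+00  1.000000e+00]] [[530.46674551   0.         270.86880972]
 [  0.         530.46674551 205.26130873]
 [  0.           0.           1.        ]]
hub 274 243 [470.3 121.9  81.5]
hub 274 243 [470.2 121.8  77. ]
knob 295 260 [435.4  75.9 132.5]
knob 295 260 [435.1  75.6 128. ]
peg 208 250 [452.5 269.1 122.7]
peg 208 250 [452.5 269.2 122. ]
cyl 277 205 [559.4 116.2  53.5]
lid 175 191 [583.3 349.5 103.5]
cab 330 100 [630.6  87.5 794.6]
cab 200 160 [590.7 233.6 617.8]
cab 300 20 [ 618.3  133.  1021.5]
rim 274 212 [542.  123.4  74. ]
rim 274 275 [396.3 120.   74. ]
```

View pics/c.png

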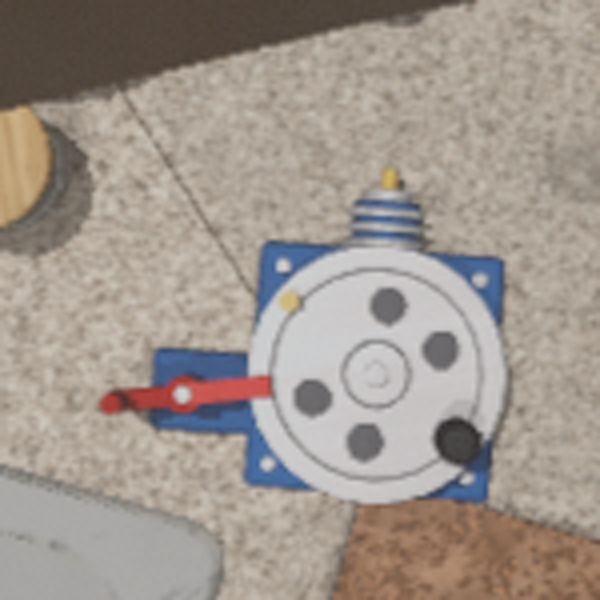

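Crop: hub (376,374), knob (458,441), pivot (183,395), peg top (113,402), which are consistent with the given sizes (knob radius 58, peg distance 148). Pump is at about (470,122) with yaw −0.053, and the wheel starts at θ≈0.28. Moving towards the peg.

jog_arm:
  plan:
    - [40,[0.5,0.32,0],[0,0,0]]
    - [40,[1.0,0.64,0],[0,0,0]]

```text
clock: 0.35
position: [314.4, 474.2, 230.4]
ee_rot: [0.979, -0.202, -0.0, 0.001]
contact_force: [0.3, 0.8, 0.3]
gripper_width: 51.6
grasp_force: 0.0
```

jog_arm:
  plan:
    - [40,[0.5,0.32,0],[0,0,0]]
    - [40,[1.0,0.64,0],[0,0,0]]

```text
clock: 0.6
position: [381.2, 375.1, 231.0]
ee_rot: [0.979, -0.202, -0.0, 0.0]
contact_force: [0.5, 1.0, -0.7]
gripper_width: 39.8
grasp_force: 0.0
```

jog_arm:
  plan:
    - [40,[0.5,0.32,0.1],[0,0,0.17]]
    - [40,[0.95,0.64,0.2],[0,0,0.34]]
    - [40,[0.95,0.64,0.3],[0,0,0.52]]
    - [40,[0.95,0.64,0.3],[0,0,0.52]]

```text
clock: 1.1
position: [442.3, 279.3, 200.3]
ee_rot: [0.889, -0.458, -0.0, 0.001]
contact_force: [-0.0, -0.4, 1.0]
gripper_width: 40.2
grasp_force: 0.0
```

```bash
cat >> h.py <<'E'
C=np.array([470.2,122.0]); YAW=-0.053
def pump(x,y): 
    c,s=np.cos(YAW),np.sin(YAW); return C+[c*x-s*y,s*x+c*y]
def catch(a,over=0):
    b=np.arctan2(38,-7)+a; return pump(-19+38*np.cos(b),110+38*np.sin(b))
def knob(t,r=58): return pump(r*np.cos(t-2.443),r*np.sin(t-2.443))
def rel(xyz,s=None):
    s=s or read_state(); return (R.from_quat(s['ee_rot']).inv().apply(np.array(xyz)-s['position'])/100).round(3)
def st():
    s=read_state(); r=R.from_quat(s['ee_rot']).as_matrix()
    print('t',s['clock'],'p',s['position'].round(1),'F',s['contact_force'].round(1),'w',round(s['gripper_width'],1),'g',round(s['grasp_force'],1),'ydir',np.degrees(np.arctan2(r[1,1],r[0,1])).round(1),'z',r[:,2].round(3)); return s
E
python3 - <<'E'
from h import *
s=st(); print(catch(0),catch(1)); print(rel([*catch(0),150]))
d=shot('wrist','w1.png'); print(d['tool_from_camera'].round(3),d['intrinsics'])
E
```

```text
t 1.1 p [442.3 279.3 200.3] F [-0.  -0.4  1. ] w 40.2 g 0.0 ydir -144.5 z [-0.002 -0.002 -1.   ]
[452.15919203 270.5355057 ] [422.69978316 249.0937201 ]
[ 0.129 -0.031  0.503]
[[-1.00000e-03 -9.49000e-01 -3.15000e-01  8.21810e+01]
 [ 1.00000e+00 -1.00000e-03 -0.00000e+00  1.47200e+00]
 [-0.00000e+00 -3.15000e-01  9.49000e-01 -1.42073e+02]
 [ 0.00000e+00  0.00000e+00  0.00000e+00  1.00000e+00]] [[309.24888386   0.         273.90331213]
 [  0.         309.24888386 209.88066473]
 [  0.           0.           1.        ]]
```

View pics/w1.png

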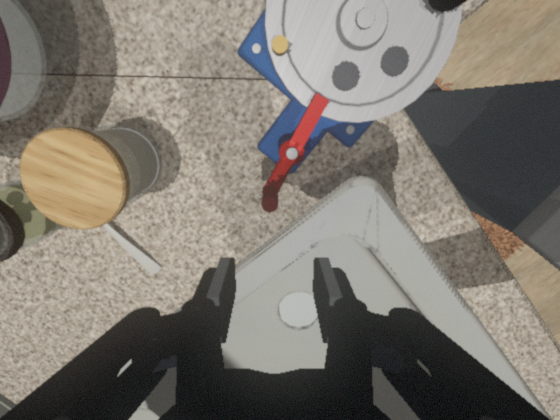

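Wrist view: peg top at ≈(270,202), pivot (292,153), hub (365,18), fingers at the bottom. The peg is slightly ahead of the fingers; cross-check and go.

```bash
python3 - <<'E'
from h import *
d=dict(np.load('pics/w1.png.npz')); s=st()
T=np.eye(4);T[:3,:3]=R.from_quat(s['ee_rot']).as_matrix();T[:3,3]=s['position']
d['extrinsics']=T@d['tool_from_camera']
for u,v,z in [(270,202,122),(365,18,80),(292,153,90)]: print(pt(d,u,v,z).round(1),pt(d,u,v).round(1))
print(pump(-19,110))
E
```

```text
t 1.15 p [442.4 280.2 201. ] F [0.5 0.1 0.2] w 40.3 g 0.0 ydir -144.4 z [-0.001 -0.001 -1.   ]
[452.3 268.8 122. ] [452.4 268.7 122.4]
[470.4 121.8  80. ] [470.5 122.5  81.8]
[456.5 232.6  90. ] [456.2 232.8  87.7]
[457.05395023 232.85206978]
```

jog_arm:
  plan:
    - [40,[0.147,-0.018,0.2],[0,0,0]]
    - [40,[0.147,-0.018,0.6],[0,0,0]]
    - [40,[0.147,-0.018,0.8],[0,0,0]]
    - [40,[0.147,-0.018,1.0],[0,0,0]]
    - [40,[0.147,-0.018,1.0],[0,0,0]]

```text
clock: 1.78
position: [451.6, 269.8, 100.3]
ee_rot: [0.89, -0.457, -0.0, 0.001]
contact_force: [0.8, -0.4, 0.7]
gripper_width: 39.9
grasp_force: 0.0
```

jog_arm:
  plan:
    - [40,[0,0,0.08],[0,0,0]]
    - [25,[0,0,0.08],[0,0,0]]
    - [17,[0,0,0.08],[0,0,0]]
    - [17,[0,0,0.08],[0,0,0]]
    - [17,[0,0,0.08],[0,0,0]]

```text
clock: 2.4
position: [452.6, 269.6, 93.6]
ee_rot: [0.889, -0.458, 0.0, -0.0]
contact_force: [-0.4, 0.3, 0.8]
gripper_width: 16.7
grasp_force: 0.0
```

```bash
python3 -c "
from h import *
st()"
```

```text
t 2.4 p [452.6 269.6  93.6] F [-0.4  0.3  0.8] w 16.7 g 0.0 ydir -144.6 z [ 0.  0. -1.]
```

jog_arm:
  plan:
    - [17,[-0.02,0.045,0],[0,0,0]]
    - [17,[-0.035,0.088,0],[0,0,0]]
    - [17,[-0.043,0.135,0],[0,0,0]]
    - [17,[-0.046,0.182,0],[0,0,0]]
    - [17,[-0.043,0.23,0],[0,0,0]]
    - [17,[-0.035,0.276,0],[0,0,0]]
    - [17,[-0.02,0.32,0],[0,0,0]]
    - [17,[0,0.364,0],[0,0,0]]
    - [17,[0,0.38,0],[0,0,0]]

```text
clock: 3.52
position: [421.7, 247.1, 93.3]
ee_rot: [0.889, -0.458, 0.0, -0.0]
contact_force: [4.9, 0.9, -2.6]
gripper_width: 16.9
grasp_force: 2.2
```

jog_arm:
  plan:
    - [17,[0,0.02,0],[0,0,0]]
    - [17,[0,0.02,0],[0,0,0]]

```text
clock: 3.78
position: [421.6, 247.3, 93.5]
ee_rot: [0.889, -0.458, 0.001, -0.002]
contact_force: [6.6, 1.5, -3.9]
gripper_width: 17.1
grasp_force: 3.2
```

```bash
python3 -c "
from h import *
st();print(catch(1))
shot('top','top2.png')"
```

```text
t 3.775 p [421.6 247.3  93.5] F [ 6.6  1.5 -3.9] w 17.1 g 3.2 ydir -144.5 z [ 0.003  0.002 -1.   ]
[422.69978316 249.0937201 ]
```

jog_arm:
  plan:
    - [17,[0,-0.03,0],[0,0,0]]
    - [30,[0,-0.03,0],[0,0,0]]
    - [40,[0,-0.03,0],[0,0,0]]
    - [40,[0,-0.03,-0.45],[0,0,0]]
    - [45,[0,-0.03,-0.9],[0,0,0]]
    - [45,[0,-0.03,-0.9],[0,0,0]]

```text
clock: 4.58
position: [423.7, 249.5, 187.0]
ee_rot: [0.889, -0.458, 0.001, -0.004]
contact_force: [0.2, -0.3, -0.8]
gripper_width: 45.0
grasp_force: 0.0
```

```bash
python3 - <<'E'
from h import *
s=st()
d=shot('top','top2.png')
im=d['img'][150:300,180:330,::-1]
cv2.imwrite('pics/c2.png',cv2.resize(im,(600,600),interpolation=cv2.INTER_CUBIC))
print(rel([435.3,76,180],s), knob(0.277))
E
```

```text
t 4.575 p [423.7 249.5 187. ] F [ 0.2 -0.3 -0.8] w 45.0 g 0.0 ydir -144.5 z [ 0.006  0.006 -1.   ]
[1.48  0.913 0.061] [435.1821866   75.76416168]
```

View pics/c2.png

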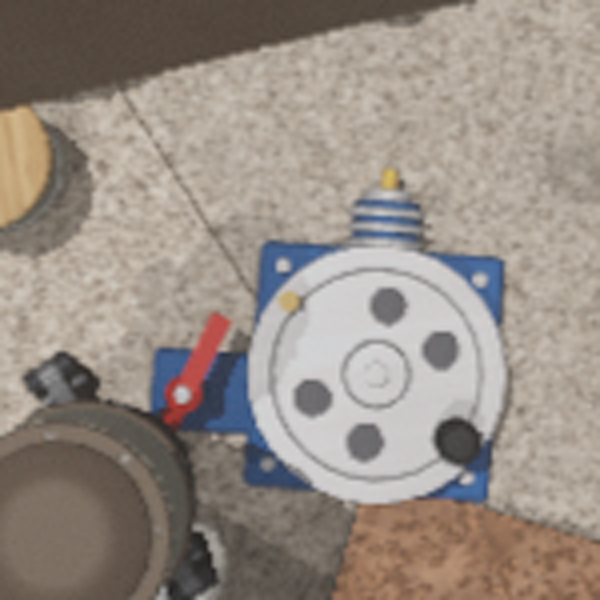

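Catch is off (nose at (220,320), clear of the rim), wheel unmoved. Now to the knob, turning the hand so the pads face the push direction near the peak.

jog_arm:
  plan:
    - [60,[0.4,0.25,0],[0,0,0]]
    - [60,[0.9,0.55,0],[0,0,0]]

```text
clock: 4.88
position: [428.7, 141.8, 181.9]
ee_rot: [0.889, -0.457, -0.001, 0.001]
contact_force: [1.1, -1.0, 0.9]
gripper_width: 59.7
grasp_force: 0.0
```

jog_arm:
  plan:
    - [60,[0.4,0.25,0],[0,0,-0.15]]
    - [60,[0.58,0.363,0],[0,0,-0.3]]
    - [60,[0.58,0.363,0],[0,0,-0.45]]
    - [60,[0.58,0.363,0],[0,0,-0.5]]
    - [60,[0.58,0.363,0],[0,0,-0.5]]

```text
clock: 5.5
position: [432.8, 74.1, 182.1]
ee_rot: [0.977, -0.213, -0.001, 0.001]
contact_force: [0.3, 0.1, -0.0]
gripper_width: 60.1
grasp_force: 0.0
```

```bash
python3 - <<'E'
from h import *
s=st(); print(rel([435.2,75.8,91],s), s['joints'].round(2))
E
```

```text
t 5.5 p [432.8  74.1 182.1] F [ 0.3  0.1 -0. ] w 60.1 g 0.0 ydir -114.6 z [-0.003 -0.001 -1.   ]
[ 0.017 -0.028  0.91 ] [ 0.54  0.11 -0.5  -0.   -0.96  0.6 ]
```

jog_arm:
  plan:
    - [60,[0.017,-0.028,0.3],[0,0,0]]
    - [60,[0.017,-0.028,0.6],[0,0,0]]
    - [60,[0.017,-0.028,0.85],[0,0,0]]
    - [45,[0.017,-0.028,0.91],[0,0,0]]
    - [32,[0.017,-0.028,0.91],[0,0,0]]
    - [29,[0.017,-0.028,0.91],[0,0,0]]
    - [27,[0.017,-0.028,0.91],[0,0,0]]

```text
clock: 6.38
position: [437.0, 76.7, 93.1]
ee_rot: [0.977, -0.213, 0.001, -0.001]
contact_force: [-0.8, 0.3, -0.7]
gripper_width: 27.0
grasp_force: 0.0
```

jog_arm:
  plan:
    - [25,[0,0,0],[0,0,0]]
    - [25,[0,0,0],[0,0,0]]

```text
clock: 6.62
position: [436.8, 76.4, 93.2]
ee_rot: [0.977, -0.213, 0.0, -0.0]
contact_force: [-1.2, -0.8, 6.3]
gripper_width: 25.0
grasp_force: 15.4
```

```bash
python3 - <<'E'
from h import *
s=st(); 
E
```

```text
t 6.625 p [436.8  76.4  93.2] F [-1.2 -0.8  6.3] w 25.0 g 15.4 ydir -114.5 z [ 0.001  0.    -1.   ]
```

```bash
cat >> h.py <<'E'
def ang(p): 
    v=p[:2]-C; return (np.arctan2(v[1],v[0])-YAW+2.443+1)%(2*np.pi)-1, np.hypot(*v)
def rows(a,dt,n,r=58):
    s=st(); t,rr=ang(s['position']); u=t-2.443+YAW; F=s['contact_force']
    print('theta',round(t,3),'r',round(rr,1),'Ftan(resist)',round(-(F[:2]@[-np.sin(u),np.cos(u)]),1),'Frad',round(F[:2]@[np.cos(u),np.sin(u)],1))
    Rm=R.from_quat([0.977,-0.213,0,0]).as_matrix()
    for k in range(1,n+1):
        d=np.r_[knob(a+k*dt,r)-knob(a,r),0]; print(round(a+k*dt,3),(Rm.T@d/100).round(3)[:2].tolist())
E
python3 - <<'E'
from h import *
rows(0.29,0.05,10)
for a in (0.79,1.29):rows(a,.05,10)
E
```

```text
t 6.625 p [436.8  76.4  93.2] F [-1.2 -0.8  6.3] w 25.0 g 15.4 ydir -114.5 z [ 0.001  0.    -1.   ]
theta 0.292 r 56.6 Ftan(resist) 0.5 Frad 1.3
0.34 [0.029, 0.005]
0.39 [0.057, 0.009]
0.44 [0.086, 0.011]
0.49 [0.115, 0.012]
0.54 [0.144, 0.012]
0.59 [0.173, 0.01]
0.64 [0.202, 0.006]
0.69 [0.23, 0.001]
0.74 [0.259, -0.005]
0.79 [0.287, -0.013]
t 6.625 p [436.8  76.4  93.2] F [-1.2 -0.8  6.3] w 25.0 g 15.4 ydir -114.5 z [ 0.001  0.    -1.   ]
theta 0.292 r 56.6 Ftan(resist) 0.5 Frad 1.3
0.84 [0.028, -0.009]
0.89 [0.055, -0.02]
0.94 [0.081, -0.031]
0.99 [0.107, -0.044]
1.04 [0.132, -0.059]
1.09 [0.157, -0.074]
1.14 [0.18, -0.091]
1.19 [0.203, -0.109]
1.24 [0.225, -0.128]
1.29 [0.246, -0.149]
t 6.625 p [436.8  76.4  93.2] F [-1.2 -0.8  6.3] w 25.0 g 15.4 ydir -114.5 z [ 0.001  0.    -1.   ]
theta 0.292 r 56.6 Ftan(resist) 0.5 Frad 1.3
1.34 [0.02, -0.021]
1.39 [0.039, -0.043]
1.44 [0.056, -0.066]
1.49 [0.073, -0.09]
1.54 [0.088, -0.115]
1.59 [0.102, -0.14]
1.64 [0.114, -0.166]
1.69 [0.126, -0.193]
1.74 [0.136, -0.22]
1.79 [0.144, -0.248]
```

jog_arm:
  plan:
    - [25,[0.029,0.005,0],[0,0,0]]
    - [25,[0.057,0.009,0],[0,0,0]]
    - [25,[0.086,0.011,0],[0,0,0]]
    - [25,[0.115,0.012,0],[0,0,0]]
    - [25,[0.144,0.012,0],[0,0,0]]
    - [25,[0.173,0.01,0],[0,0,0]]

```text
clock: 7.38
position: [451.5, 67.9, 93.1]
ee_rot: [0.977, -0.213, -0.0, 0.0]
contact_force: [-3.0, -1.2, 8.0]
gripper_width: 25.2
grasp_force: 15.6
```

```bash
python3 - <<'E'
from h import *
rows(0.59,.05,10)
E
```

```text
t 7.375 p [451.5  67.9  93.1] F [-3.  -1.2  8. ] w 25.2 g 15.6 ydir -114.6 z [-0.001 -0.001 -1.   ]
theta 0.592 r 57.2 Ftan(resist) 2.4 Frad 2.1
0.64 [0.029, -0.003]
0.69 [0.057, -0.008]
0.74 [0.086, -0.015]
0.79 [0.114, -0.022]
0.84 [0.141, -0.031]
0.89 [0.168, -0.042]
0.94 [0.195, -0.054]
0.99 [0.221, -0.067]
1.04 [0.246, -0.081]
1.09 [0.27, -0.097]
```

jog_arm:
  plan:
    - [25,[0.029,-0.003,0],[0,0,0]]
    - [25,[0.057,-0.008,0],[0,0,0]]
    - [25,[0.086,-0.015,0],[0,0,0]]
    - [25,[0.114,-0.022,0],[0,0,0]]
    - [25,[0.141,-0.031,0],[0,0,0]]
    - [25,[0.168,-0.042,0],[0,0,0]]
    - [25,[0.195,-0.054,0],[0,0,0]]
    - [25,[0.221,-0.067,0],[0,0,0]]
    - [25,[0.246,-0.081,0],[0,0,0]]
    - [25,[0.27,-0.097,0],[0,0,0]]

```text
clock: 8.62
position: [479.9, 64.5, 93.2]
ee_rot: [0.977, -0.213, -0.0, 0.001]
contact_force: [-2.0, -5.2, 7.4]
gripper_width: 25.8
grasp_force: 15.6
```

```bash
python3 - <<'E'
from h import *
rows(1.09,.04,10)
E
```

```text
t 8.625 p [479.9  64.5  93.2] F [-2.  -5.2  7.4] w 25.8 g 15.6 ydir -114.5 z [-0.001 -0.002 -1.   ]
theta 1.093 r 58.3 Ftan(resist) 2.8 Frad 4.7
1.13 [0.019, -0.013]
1.17 [0.037, -0.027]
1.21 [0.055, -0.042]
1.25 [0.072, -0.058]
1.29 [0.089, -0.074]
1.33 [0.105, -0.091]
1.37 [0.12, -0.108]
1.41 [0.135, -0.127]
1.45 [0.148, -0.145]
1.49 [0.162, -0.164]
```

jog_arm:
  plan:
    - [25,[0.021,-0.009,0],[0,0,0]]
    - [25,[0.041,-0.021,0],[0,0,0]]
    - [25,[0.06,-0.035,0],[0,0,0]]
    - [25,[0.077,-0.051,0],[0,0,0]]
    - [25,[0.094,-0.067,0],[0,0,0]]
    - [25,[0.11,-0.084,0],[0,0,0]]
    - [25,[0.125,-0.101,0],[0,0,0]]
    - [25,[0.14,-0.12,0],[0,0,0]]
    - [25,[0.153,-0.138,0],[0,0,0]]
    - [25,[0.167,-0.157,0],[0,0,0]]

```text
clock: 9.88
position: [502.6, 72.3, 93.2]
ee_rot: [0.977, -0.213, 0.001, 0.001]
contact_force: [-0.1, -4.8, 5.5]
gripper_width: 25.1
grasp_force: 15.3
```

```bash
python3 - <<'E'
from h import *
rows(1.49,.03,10)
E
```

```text
t 9.875 p [502.6  72.3  93.2] F [-0.1 -4.8  5.5] w 25.1 g 15.3 ydir -114.5 z [ 0.001 -0.001 -1.   ]
theta 1.503 r 59.3 Ftan(resist) 2.7 Frad 4.0
1.52 [0.009, -0.015]
1.55 [0.018, -0.03]
1.58 [0.026, -0.045]
1.61 [0.034, -0.06]
1.64 [0.042, -0.076]
1.67 [0.049, -0.092]
1.7 [0.055, -0.108]
1.73 [0.061, -0.125]
1.76 [0.067, -0.141]
1.79 [0.072, -0.158]
```

jog_arm:
  plan:
    - [25,[0.009,-0.015,0],[0,0,0]]
    - [25,[0.018,-0.03,0],[0,0,0]]
    - [25,[0.026,-0.045,0],[0,0,0]]
    - [25,[0.034,-0.06,0],[0,0,0]]
    - [25,[0.042,-0.076,0],[0,0,0]]

```text
clock: 10.5
position: [510.1, 77.8, 93.2]
ee_rot: [0.977, -0.212, 0.001, 0.0]
contact_force: [1.3, -5.1, 5.2]
gripper_width: 25.1
grasp_force: 15.3
```

```bash
python3 - <<'E'
from h import *
rows(1.64,.03,6)
E
```

```text
t 10.5 p [510.1  77.8  93.2] F [ 1.3 -5.1  5.2] w 25.1 g 15.3 ydir -114.5 z [ 0.002 -0.001 -1.   ]
theta 1.659 r 59.6 Ftan(resist) 2.4 Frad 4.6
1.67 [0.007, -0.016]
1.7 [0.013, -0.032]
1.73 [0.019, -0.048]
1.76 [0.025, -0.065]
1.79 [0.03, -0.082]
1.82 [0.034, -0.098]
```

jog_arm:
  plan:
    - [25,[0.011,-0.014,0],[0,0,0]]
    - [25,[0.02,-0.029,0],[0,0,0]]
    - [25,[0.028,-0.044,0],[0,0,0]]
    - [25,[0.034,-0.061,0],[0,0,0]]
    - [25,[0.039,-0.078,0],[0,0,0]]

```text
clock: 11.12
position: [516.1, 83.6, 93.2]
ee_rot: [0.977, -0.213, 0.0, 0.0]
contact_force: [-0.9, -4.2, 7.1]
gripper_width: 25.8
grasp_force: 15.5
```

```bash
python3 - <<'E'
from h import *
rows(1.79,.03,6)
E
```

```text
t 11.125 p [516.1  83.6  93.2] F [-0.9 -4.2  7.1] w 25.8 g 15.5 ydir -114.5 z [ 0.001 -0.001 -1.   ]
theta 1.8 r 59.9 Ftan(resist) 3.8 Frad 2.0
1.82 [0.005, -0.017]
1.85 [0.008, -0.034]
1.88 [0.012, -0.051]
1.91 [0.015, -0.068]
1.94 [0.017, -0.085]
1.97 [0.019, -0.102]
```

jog_arm:
  plan:
    - [25,[0.005,-0.017,0],[0,0,0]]
    - [25,[0.008,-0.034,0],[0,0,0]]
    - [25,[0.012,-0.051,0],[0,0,0]]
    - [25,[0.015,-0.068,0],[0,0,0]]

```text
clock: 11.62
position: [518.7, 86.9, 93.1]
ee_rot: [0.977, -0.213, -0.001, 0.003]
contact_force: [-2.7, -11.0, 9.8]
gripper_width: 25.0
grasp_force: 16.0
```

```bash
python3 - <<'E'
from h import *
rows(1.91,.03,6)
E
```

```text
t 11.625 p [518.7  86.9  93.1] F [ -2.7 -11.    9.8] w 25.0 g 16.0 ydir -114.5 z [-0.004 -0.004 -1.   ]
theta 1.87 r 59.9 Ftan(resist) 10.5 Frad 4.2
1.94 [0.002, -0.017]
1.97 [0.004, -0.035]
2.0 [0.006, -0.052]
2.03 [0.007, -0.069]
2.06 [0.007, -0.087]
2.09 [0.007, -0.104]
```

```bash
python3 - <<'E'
from h import *
st();d=shot('scene','s3.png');a=d['img'][150:330,150:390,::-1]
e=shot('wrist','w3.png')['img'][:,:,::-1]
a=cv2.resize(a,(400,300),interpolation=cv2.INTER_CUBIC); e=cv2.resize(e,(400,300))
cv2.imwrite('pics/m3.png',np.hstack([a,e]));rows(1.91,.03,1)
E
```

```text
t 11.625 p [518.7  86.9  93.1] F [ -2.7 -11.    9.8] w 25.0 g 16.0 ydir -114.5 z [-0.004 -0.004 -1.   ]
t 11.725 p [518.8  87.   93.1] F [-2.  -9.9  9.2] w 25.5 g 15.9 ydir -114.6 z [-0.003 -0.004 -1.   ]
theta 1.872 r 59.9 Ftan(resist) 9.2 Frad 4.2
1.94 [0.002, -0.017]
```

View pics/m3.png

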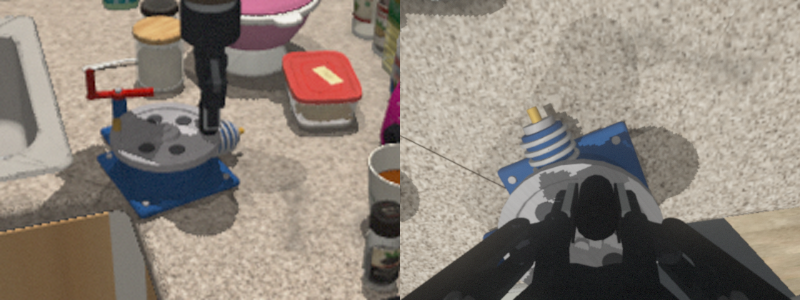

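Scene (left): the catch is clear, the stud near (118,128) is free of it and nothing obstructs the hand. This is the compression slope. Going on in fine steps.

jog_arm:
  plan:
    - [25,[0.001,-0.01,0],[0,0,0]]
    - [25,[0.001,-0.01,0],[0,0,0]]

```text
clock: 11.98
position: [519.0, 87.3, 93.1]
ee_rot: [0.977, -0.213, -0.002, 0.003]
contact_force: [-2.2, -10.7, 10.0]
gripper_width: 25.6
grasp_force: 16.0
```

```bash
python3 - <<'E'
from h import *
rows(1.927,.02,3)
E
```

```text
t 11.975 p [519.   87.3  93.1] F [ -2.2 -10.7  10. ] w 25.6 g 16.0 ydir -114.6 z [-0.004 -0.005 -1.   ]
theta 1.878 r 59.8 Ftan(resist) 10.0 Frad 4.4
1.947 [0.002, -0.012]
1.967 [0.003, -0.023]
1.987 [0.004, -0.035]
```

jog_arm:
  plan:
    - [25,[0.001,-0.01,0],[0,0,0]]
    - [25,[0.001,-0.01,0],[0,0,0]]

```text
clock: 12.22
position: [519.2, 87.7, 93.1]
ee_rot: [0.977, -0.213, -0.002, 0.003]
contact_force: [-2.9, -11.6, 10.7]
gripper_width: 25.0
grasp_force: 16.1
```

jog_arm:
  plan:
    - [25,[0.001,-0.01,0],[0,0,0]]
    - [25,[0.001,-0.01,0],[0,0,0]]

```text
clock: 12.48
position: [519.8, 88.6, 93.1]
ee_rot: [0.977, -0.213, -0.002, 0.003]
contact_force: [-1.5, -12.2, 8.2]
gripper_width: 25.6
grasp_force: 16.1
```

```bash
python3 - <<'E'
from h import *
rows(1.962,.02,3)
E
```

```text
t 12.475 p [519.8  88.6  93.1] F [ -1.5 -12.2   8.2] w 25.6 g 16.1 ydir -114.6 z [-0.005 -0.006 -1.   ]
theta 1.903 r 59.9 Ftan(resist) 10.9 Frad 5.5
1.982 [0.001, -0.012]
2.002 [0.002, -0.023]
2.022 [0.003, -0.035]
```

jog_arm:
  plan:
    - [25,[0.001,-0.01,0],[0,0,0]]
    - [25,[0.001,-0.01,0],[0,0,0]]

```text
clock: 12.72
position: [520.0, 88.9, 93.1]
ee_rot: [0.977, -0.213, -0.002, 0.004]
contact_force: [-2.7, -15.0, 10.6]
gripper_width: 25.3
grasp_force: 16.2
```

```bash
python3 - <<'E'
from h import *
rows(1.98,.02,3)
E
```

```text
t 12.725 p [520.   88.9  93.1] F [ -2.7 -15.   10.6] w 25.3 g 16.2 ydir -114.6 z [-0.006 -0.007 -1.   ]
theta 1.91 r 59.8 Ftan(resist) 14.0 Frad 6.0
2.0 [0.001, -0.012]
2.02 [0.002, -0.023]
2.04 [0.002, -0.035]
```

```bash
python3 - <<'E'
from h import *
d=shot('top','t4.png');a=d['img'][180:290,190:320,::-1]
e=shot('scene','s4.png')['img'][190:275,190:310,::-1]
a=cv2.resize(a,(400,338),interpolation=cv2.INTER_CUBIC); e=cv2.resize(e,(400,338),interpolation=cv2.INTER_CUBIC)
cv2.imwrite('pics/m4.png',np.hstack([a,e]));rows(1.91,.03,1)
E
```

```text
t 12.825 p [520.1  88.9  93.1] F [ -2.5 -15.   10.8] w 25.5 g 16.2 ydir -114.6 z [-0.006 -0.006 -1.   ]
theta 1.91 r 59.8 Ftan(resist) 13.9 Frad 6.2
1.94 [0.002, -0.017]
```

View pics/m4.png

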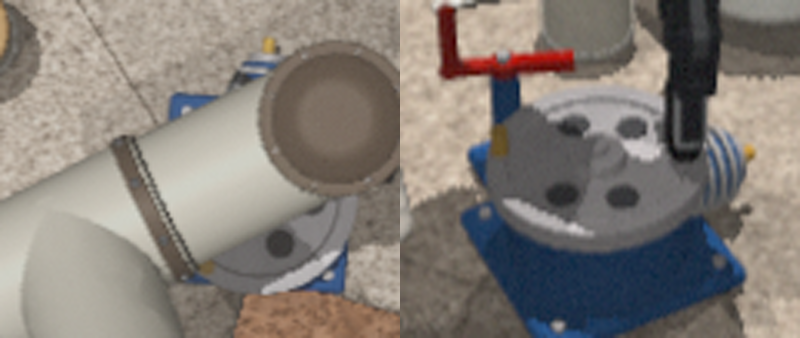

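Stud at left-crop (207,268) → θ≈1.93, matching the hand; nothing touches. I'll relieve the radial load first (2 mm outward).

jog_arm:
  plan:
    - [25,[0.01,0.001,0],[0,0,0]]
    - [25,[0.02,0.003,0],[0,0,0]]
    - [25,[0.02,0.003,0],[0,0,0]]

```text
clock: 13.2
position: [520.2, 88.7, 93.1]
ee_rot: [0.977, -0.213, -0.003, 0.003]
contact_force: [-8.6, -9.5, 14.3]
gripper_width: 25.5
grasp_force: 16.5
```

```bash
python3 - <<'E'
from h import *
rows(1.98,.02,3)
E
```

```text
t 13.2 p [520.2  88.7  93.1] F [-8.6 -9.5 14.3] w 25.5 g 16.5 ydir -114.6 z [-0.008 -0.005 -1.   ]
theta 1.909 r 60.1 Ftan(resist) 12.7 Frad -1.9
2.0 [0.001, -0.012]
2.02 [0.002, -0.023]
2.04 [0.002, -0.035]
```

jog_arm:
  plan:
    - [25,[0,0,-0.01],[0,0,0]]
    - [25,[-0.003,0,-0.02],[0,0,0]]
    - [25,[-0.003,-0.01,-0.02],[0,0,0]]
    - [25,[-0.003,-0.01,-0.02],[0,0,0]]

```text
clock: 13.7
position: [520.1, 88.9, 93.2]
ee_rot: [0.977, -0.213, -0.004, 0.004]
contact_force: [-3.8, -13.4, 2.7]
gripper_width: 25.3
grasp_force: 15.7
```

```bash
python3 - <<'E'
from h import *
rows(2.0,.02,3)
E
```

```text
t 13.7 p [520.1  88.9  93.2] F [ -3.8 -13.4   2.7] w 25.3 g 15.7 ydir -114.6 z [-0.01  -0.007 -1.   ]
theta 1.91 r 59.9 Ftan(resist) 13.3 Frad 4.3
2.02 [0.001, -0.012]
2.04 [0.001, -0.023]
2.06 [0.001, -0.035]
```

jog_arm:
  plan:
    - [25,[0.008,-0.01,0],[0,0,0]]
    - [25,[0.008,-0.01,0],[0,0,0]]

```text
clock: 13.95
position: [520.2, 89.0, 93.2]
ee_rot: [0.977, -0.214, -0.005, 0.005]
contact_force: [-6.3, -13.4, 6.7]
gripper_width: 24.9
grasp_force: 16.1
```

jog_arm:
  plan:
    - [25,[0.0,0,0],[0,0,0]]

```text
clock: 14.08
position: [520.2, 89.0, 93.2]
ee_rot: [0.977, -0.213, -0.005, 0.005]
contact_force: [-6.2, -13.7, 6.1]
gripper_width: 25.5
grasp_force: 16.1
```

```bash
python3 - <<'E'
from h import *
rows(2.02,.02,3)
E
```

```text
t 14.075 p [520.2  89.   93.2] F [ -6.2 -13.7   6.1] w 25.5 g 16.1 ydir -114.7 z [-0.012 -0.007 -1.   ]
theta 1.912 r 59.9 Ftan(resist) 14.9 Frad 2.4
2.04 [0.0, -0.012]
2.06 [0.001, -0.023]
2.08 [0.001, -0.035]
```

Force stays high with hardly any motion. A short back-off test tells slope (wheel follows back) from an obstacle (it does not).

```bash
python3 - <<'E'
from h import *
print(read_state()['wrist_torque'].round(2), read_state()['joints'].round(3), read_state()['joint_efforts'].round(1))
E
```

```text
[-3.61  1.42  0.1 ] [ 0.478  0.374 -0.404  0.002 -0.807  0.662] [  6.2 -31.7  18.9   1.9   2.9  -0. ]
```

jog_arm:
  plan:
    - [25,[0,0.02,0],[0,0,0]]
    - [25,[0,0.02,0],[0,0,0]]

```text
clock: 14.32
position: [520.1, 88.7, 93.2]
ee_rot: [0.977, -0.214, -0.004, 0.003]
contact_force: [-5.3, -7.6, 4.4]
gripper_width: 25.2
grasp_force: 15.7
```

```bash
python3 - <<'E'
from h import *
rows(2.0,.02,1);print(read_state()['wrist_torque'].round(2))
E
```

```text
t 14.325 p [520.1  88.7  93.2] F [-5.3 -7.6  4.4] w 25.2 g 15.7 ydir -114.7 z [-0.01  -0.005 -1.   ]
theta 1.907 r 60.0 Ftan(resist) 9.2 Frad -0.2
2.02 [0.001, -0.012]
[-2.08  1.38  0.01]
```

jog_arm:
  plan:
    - [25,[0,0.02,0],[0,0,0]]
    - [25,[0,0.02,0],[0,0,0]]

```text
clock: 14.58
position: [519.9, 88.3, 93.2]
ee_rot: [0.977, -0.213, -0.003, 0.002]
contact_force: [-5.6, -2.4, 3.1]
gripper_width: 25.3
grasp_force: 15.5
```

```bash
python3 - <<'E'
from h import *
rows(1.95,.02,1);print(read_state()['wrist_torque'].round(2))
E
```

```text
t 14.575 p [519.9  88.3  93.2] F [-5.6 -2.4  3.1] w 25.3 g 15.5 ydir -114.6 z [-0.008 -0.002 -1.   ]
theta 1.901 r 60.1 Ftan(resist) 5.1 Frad -3.3
1.97 [0.001, -0.012]
[-0.9   1.43  0.03]
```

```bash
python3 - <<'E'
from h import *
e=shot('wrist','w5.png')['img'][130:400,100:460,::-1]
e=cv2.convertScaleAbs(e,alpha=1.5,beta=25)
cv2.imwrite('pics/w5c.png',cv2.resize(e,(800,600),interpolation=cv2.INTER_CUBIC))
E
```

```text
(no output)
```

View pics/w5c.png

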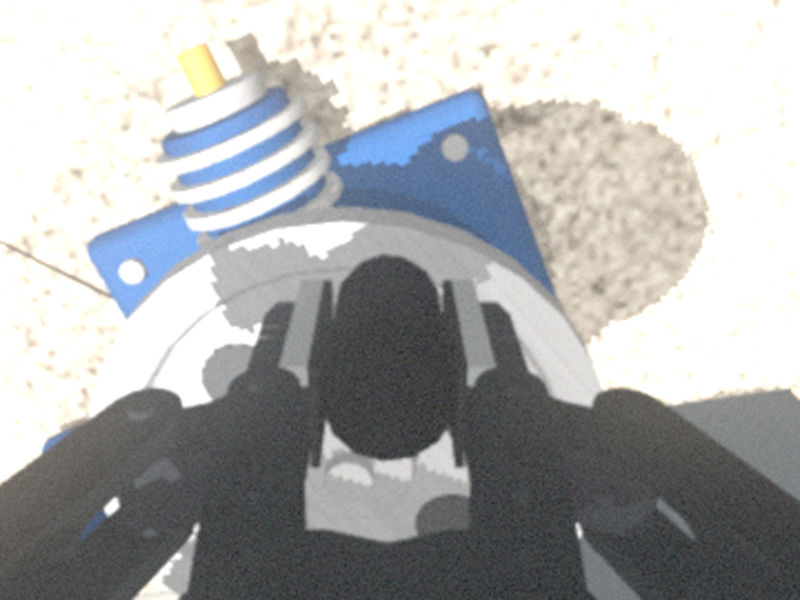

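Wrist view: the knob sits well between the pads (centre ≈(385,355)), nothing in the way. One more back-off to read the slope.

jog_arm:
  plan:
    - [25,[0,0.02,0],[0,0,0]]
    - [25,[0,0.02,0],[0,0,0]]

```text
clock: 14.88
position: [519.8, 87.9, 93.2]
ee_rot: [0.977, -0.213, -0.003, 0.001]
contact_force: [-5.1, 1.4, 1.7]
gripper_width: 25.6
grasp_force: 15.4
```

jog_arm:
  plan:
    - [25,[0,0.02,0],[0,0,0]]
    - [25,[0,0.02,0],[0,0,0]]

```text
clock: 15.12
position: [519.6, 87.4, 93.2]
ee_rot: [0.977, -0.213, -0.002, -0.001]
contact_force: [-4.6, 6.1, 0.5]
gripper_width: 25.4
grasp_force: 15.4
```

```bash
python3 - <<'E'
from h import *
rows(1.95,.02,1);print(read_state()['wrist_torque'].round(2))
E
```

```text
t 15.125 p [519.6  87.4  93.2] F [-4.6  6.1  0.5] w 25.4 g 15.4 ydir -114.6 z [-0.004  0.002 -1.   ]
theta 1.885 r 60.3 Ftan(resist) -2.4 Frad -7.3
1.97 [0.001, -0.012]
[ 1.74  1.48 -0.03]
```

jog_arm:
  plan:
    - [25,[-0.01,0.01,0],[0,0,0]]
    - [25,[-0.018,0.02,0],[0,0,0]]
    - [25,[-0.018,0.02,0],[0,0,0]]

```text
clock: 15.5
position: [519.2, 87.1, 93.3]
ee_rot: [0.977, -0.213, 0.0, -0.002]
contact_force: [-0.2, 7.0, -4.1]
gripper_width: 25.6
grasp_force: 15.0
```

```bash
python3 - <<'E'
from h import *
rows(1.95,.02,1)
E
```

```text
t 15.5 p [519.2  87.1  93.3] F [-0.2  7.  -4.1] w 25.6 g 15.0 ydir -114.6 z [ 0.001  0.003 -1.   ]
theta 1.878 r 60.1 Ftan(resist) -5.6 Frad -4.2
1.97 [0.001, -0.012]
```

jog_arm:
  plan:
    - [25,[-0.003,0.02,0],[0,0,0]]
    - [25,[-0.003,0.02,0],[0,0,0]]

```text
clock: 15.75
position: [517.5, 84.8, 93.3]
ee_rot: [0.977, -0.213, -0.001, -0.001]
contact_force: [-2.6, 5.9, -3.9]
gripper_width: 25.4
grasp_force: 15.1
```

```bash
python3 - <<'E'
from h import *
rows(1.95,.02,1)
E
```

```text
t 15.75 p [517.5  84.8  93.3] F [-2.6  5.9 -3.9] w 25.4 g 15.1 ydir -114.6 z [-0.001  0.002 -1.   ]
theta 1.83 r 60.1 Ftan(resist) -3.0 Frad -5.7
1.97 [0.001, -0.012]
```

```bash
python3 - <<'E'
from h import *
d=np.load('pics/t4.png.npz')
for u in (230,260,280,300,320): 
    for v in (120,135,145,152,158,164): print(u,v,pt(d,u,v).round(0),end=' ')
    print()
print('arm')
for u,v in [(300,200),(300,215),(275,215),(300,240),(318,215),(240,245),(200,265)]: print(u,v,pt(d,u,v).round(0))
# stud / anything above wheel near rim: wrist cloud
e=dict(np.load('pics/w5.png.npz'));s=read_state()
T=np.eye(4);T[:3,:3]=R.from_quat([0.977,-0.213,0,0]).as_matrix();T[:3,3]=[519.9,88.3,93.2]
T=T@e['tool_from_camera'];v,u=np.mgrid[0:420:1,0:560:1];z=e['range_z'];K=e['intrinsics']
P=np.stack([(u-K[0,2])/K[0,0]*z,(v-K[1,2])/K[1,1]*z,z,0*z+1],-1)@T.T
rr=np.hypot(P[...,0]-C[0],P[...,1]-C[1]);m=(z>0)&(rr>60)&(rr<130)&(P[...,2]>60)
a=np.degrees(np.arctan2(P[...,1]-C[1],P[...,0]-C[0]))
for k in range(-180,180,20):
    q=m&(a>=k)&(a<k+20); 
    if q.sum()>5: print(k,q.sum(),np.percentile(P[...,2][q],[5,50,95]).round(0))
E
```

```text
230 120 [605. 183. 812.] 230 135 [603. 188. 739.] 230 145 [602. 191. 676.] 230 152 [ 504.  151. 1307.] 230 158 [600. 198. 572.] 230 164 [599. 201. 509.] 
260 120 [612. 156. 779.] 260 135 [612. 156. 694.] 260 145 [612. 156. 621.] 260 152 [612. 156. 558.] 260 158 [612. 156. 493.] 260 164 [663. 159.  -4.] 
280 120 [618. 135. 755.] 280 135 [618. 132. 661.] 280 145 [619. 129. 580.] 280 152 [620. 126. 506.] 280 158 [679. 110.  -4.] 280 164 [664. 110.  -4.] 
300 120 [624. 112. 728.] 300 135 [626. 104. 623.] 300 145 [627.  98. 532.] 300 152 [694.  61.   2.] 300 158 [680.  60.  -1.] 300 164 [665.  60.  -3.] 
320 120 [631.  87. 698.] 320 135 [634.  74. 581.] 320 145 [640.  61. 461.] 320 152 [696.  11.   1.] 320 158 [680.  11.   4.] 320 164 [666.  11.   2.] 
arm
300 200 [551.  90. 448.]
300 215 [527.  90. 455.]
275 215 [526. 130. 443.]
300 240 [486.  88. 445.]
318 215 [527.  61. 449.]
240 245 [475. 186. 433.]
200 265 [442. 250. 439.]
-140 7 [72. 72. 73.]
-100 665 [70. 73. 74.]
-80 10842 [ 73. 165. 181.]
-60 10734 [ 73. 150. 185.]
-40 11330 [ 73. 168. 186.]
-20 7619 [ 73. 148. 180.]
0 8116 [ 73. 169. 181.]
20 823 [71. 74. 74.]
40 223 [72. 74. 74.]
60 26 [73. 73. 74.]
80 41 [71. 73. 74.]
100 175 [72. 73. 74.]
```

```bash
cat >> h.py <<'E'
def knobvis(fn):
    s=read_state(); e=shot('wrist',fn)
    T=np.eye(4);T[:3,:3]=R.from_quat(s['ee_rot']).as_matrix();T[:3,3]=s['position']
    T=T@e['tool_from_camera'];v,u=np.mgrid[0:420,0:560];z=e['range_z'];K=e['intrinsics']
    P=np.stack([(u-K[0,2])/K[0,0]*z,(v-K[1,2])/K[1,1]*z,z,0*z+1],-1)@T.T
    m=(np.hypot(P[...,0]-s['position'][0],P[...,1]-s['position'][1])<30)&(abs(P[...,2]-129)<4)&(z>0)
    n,l,stt,_=cv2.connectedComponentsWithStats(m.astype(np.uint8)); 
    for i in range(1,n):
        if stt[i,4]>150:
            Q=P[l==i]; (c,r)=cv2.minEnclosingCircle(Q[:,:2].astype(np.float32)); print('blob',stt[i],np.array(c).round(1),round(r,1),Q[:,2].mean().round(1),'theta,r',np.round(ang(np.array(c)),3))
    return P,z
E
python3 - <<'E'
from h import *
st();knobvis('w6.png')
E
```

```text
t 15.75 p [517.5  84.8  93.3] F [-2.6  5.9 -3.9] w 25.4 g 15.1 ydir -114.6 z [-0.001  0.002 -1.   ]
blob [220 286  25  54 474] [524.7  98. ] 12.2 129.4 theta,r [ 2.082 59.557]
blob [303 286  28  54 481] [510.4  67.2] 12.5 129.5 theta,r [ 1.559 67.931]
blob [ 246  289   55   48 1840] [515.6  83.9] 11.8 127.0 theta,r [ 1.799 59.294]
```

jog_arm:
  plan:
    - [26,[0.01,-0.03,0],[0,0,0]]
    - [40,[0.01,-0.03,0],[0,0,0]]
    - [60,[0.01,-0.03,0],[0,0,0]]

```text
clock: 16.18
position: [521.0, 85.8, 94.7]
ee_rot: [0.977, -0.213, 0.001, -0.0]
contact_force: [0.2, -0.5, -0.2]
gripper_width: 57.4
grasp_force: 0.0
```

jog_arm:
  plan:
    - [60,[0,0,-0.3],[0,0,0]]
    - [60,[0,0,-0.8],[0,0,0]]
    - [60,[0.2,0.45,-0.8],[0,0,0]]
    - [60,[0.41,0.91,-0.8],[0,0,0]]
    - [60,[0.41,0.91,-0.8],[0,0,0]]

```text
clock: 16.8
position: [519.7, -16.6, 174.8]
ee_rot: [0.977, -0.215, 0.001, -0.0]
contact_force: [-0.3, 0.3, 0.2]
gripper_width: 60.2
grasp_force: 0.0
```

```bash
python3 - <<'E'
from h import *
st()
a=shot('top','t7.png')['img'][180:300,180:330,::-1]
e=shot('scene','s7.png')['img'][190:285,190:310,::-1]
a=cv2.resize(a,(420,336),interpolation=cv2.INTER_CUBIC); e=cv2.resize(e,(380,301),interpolation=cv2.INTER_CUBIC)
e=cv2.copyMakeBorder(e,0,35,0,0,0)
cv2.imwrite('pics/m7.png',np.hstack([a,e]))
E
```

```text
t 16.8 p [519.7 -16.6 174.8] F [-0.3  0.3  0.2] w 60.2 g 0.0 ydir -114.8 z [ 0.001  0.    -1.   ]
```

View pics/m7.png

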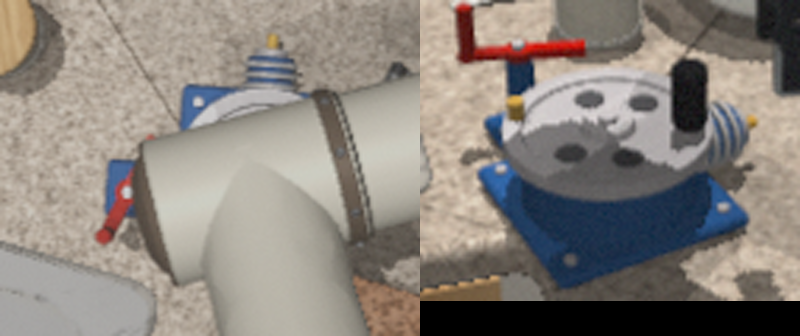

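Scene (right): catch off, stud (515,105) free, knob (690,95); nothing blocks the wheel. Measuring where the knob ended after release.

```bash
cat >> h.py <<'E'
def cloud(fn):
    d=np.load('pics/'+fn+'.npz'); v,u=np.mgrid[0:420,0:560];z=d['range_z'];K=d['intrinsics']
    P=np.stack([(u-K[0,2])/K[0,0]*z,(v-K[1,2])/K[1,1]*z,z,0*z+1],-1)@d['extrinsics'].T
    return P[...,:3],d['img'],z
E
python3 - <<'E'
from h import *
for fn in ('scene.png','s3.png','s4.png','s7.png'):
    P,im,z=cloud(fn); r=np.hypot(*(P[...,:2]-C).transpose(2,0,1))
    m=(z>0)&(r<75)&(P[...,2]>85)&(P[...,2]<126); m2=m&(im.max(-1)<60)
    Q=P[m2]; 
    if len(Q): print(fn,'dark',len(Q),Q.mean(0).round(1),np.round(ang(Q.mean(0)),3))
    b=(z>0)&(r<80)&(P[...,2]>70)&(P[...,2]<100)&(im[...,0]>120)&(im[...,2]<im[...,0]*.5)&(im[...,1]>im[...,0]*.55)
    Q=P[b]
    if len(Q): c=Q.mean(0);v=c[:2]-C;print('  stud',len(Q),c.round(1),Q[:,2].max().round(1),np.degrees(np.arctan2(v[1],v[0])).round(1),np.hypot(*v).round(1))
d=np.load('pics/scene.png.npz');print(d['extrinsics'][:3,3].round(0))
E
```

```text
scene.png dark 182 [430.5  68.8 106.6] [ 0.284 66.344]
  stud 13 [511.5 173.7  88.2] 90.8 51.4 66.1
s3.png dark 106 [507.   73.7 108.8] [ 1.576 60.702]
s4.png dark 117 [508.7  74.6 108.5] [ 1.608 61.077]
s7.png dark 164 [510.5  77.9 105.9] [ 1.665 59.708]
  stud 14 [418.9 163.7  87.6] 89.5 140.9 66.1
[  36. -686.  693.]
```

jog_arm:
  plan:
    - [60,[-0.2,-0.45,0],[0,0,-0.16]]
    - [60,[-0.43,-0.91,0],[0,0,-0.33]]
    - [60,[-0.43,-0.91,0],[0,0,-0.33]]
    - [60,[-0.43,-0.91,0],[0,0,-0.33]]

```text
clock: 17.4
position: [518.4, 87.4, 174.3]
ee_rot: [0.999, -0.041, -0.0, 0.0]
contact_force: [-1.0, 0.1, 0.3]
gripper_width: 59.7
grasp_force: 0.0
```

```bash
python3 - <<'E'
from h import *
st();knobvis('w8.png'); print(knob(1.83),rel([*knob(1.83,58.5),101]))
E
```

```text
t 17.4 p [518.4  87.4 174.3] F [-1.   0.1  0.3] w 59.7 g 0.0 ydir -94.7 z [-0. -0. -1.]
blob [259 222  34  32 796] [515.4  84.1] 12.1 127.0 theta,r [ 1.798 59.024]
[515.80536129  86.16494703] [-0.021  0.011  0.732]
```

jog_arm:
  plan:
    - [55,[-0.026,0.031,0.2],[0,0,0]]
    - [50,[-0.026,0.031,0.5],[0,0,0]]
    - [45,[-0.026,0.031,0.72],[0,0,0]]
    - [35,[-0.026,0.031,0.72],[0,0,0]]
    - [28,[-0.026,0.031,0.72],[0,0,0]]
    - [26.5,[-0.026,0.031,0.72],[0,0,0]]
    - [26.5,[-0.026,0.031,0.72],[0,0,0]]

```text
clock: 18.32
position: [516.3, 83.9, 103.4]
ee_rot: [0.999, -0.041, 0.001, -0.0]
contact_force: [1.0, 1.1, 0.2]
gripper_width: 26.5
grasp_force: 0.4
```

```bash
sed -i 's/Rm=R.from_quat.*/Rm=R.from_quat(s["ee_rot"]).as_matrix()/' h.py && python3 - <<'E'
from h import *
rows(1.83,.03,8,59)
E
```

```text
t 18.325 p [516.3  83.9 103.4] F [1.  1.1 0.2] w 26.5 g 0.4 ydir -94.8 z [ 0.002  0.001 -1.   ]
theta 1.806 r 59.8 Ftan(resist) -1.5 Frad 0.1
1.86 [0.01, -0.015]
1.89 [0.019, -0.03]
1.92 [0.027, -0.046]
1.95 [0.035, -0.061]
1.98 [0.043, -0.077]
2.01 [0.05, -0.093]
2.04 [0.057, -0.11]
2.07 [0.063, -0.126]
```

Loose cage around the knob now. Advance 3 small rows.

jog_arm:
  plan:
    - [26.5,[0.01,-0.015,0],[0,0,0]]
    - [26.5,[0.019,-0.03,0],[0,0,0]]
    - [26.5,[0.027,-0.046,0],[0,0,0]]

```text
clock: 18.7
position: [518.2, 86.5, 102.8]
ee_rot: [0.999, -0.041, -0.001, 0.002]
contact_force: [-0.9, -7.2, 5.1]
gripper_width: 26.2
grasp_force: 3.9
```

```bash
python3 - <<'E'
from h import *
rows(1.92,.03,3,59)
E
```

```text
t 18.7 p [518.2  86.5 102.8] F [-0.9 -7.2  5.1] w 26.2 g 3.9 ydir -94.7 z [-0.002 -0.003 -1.   ]
theta 1.858 r 59.7 Ftan(resist) 6.3 Frad 3.6
1.95 [0.008, -0.016]
1.98 [0.016, -0.032]
2.01 [0.023, -0.048]
```

jog_arm:
  plan:
    - [26.5,[0.008,-0.016,0],[0,0,0]]
    - [26.5,[0.008,-0.016,0],[0,0,0]]

```text
clock: 18.95
position: [518.9, 87.5, 102.8]
ee_rot: [0.999, -0.041, -0.001, 0.002]
contact_force: [0.3, -8.8, 5.3]
gripper_width: 26.8
grasp_force: 3.9
```

```bash
python3 - <<'E'
from h import *
rows(1.95,.03,3,59)
E
```

```text
t 18.95 p [518.9  87.5 102.8] F [ 0.3 -8.8  5.3] w 26.8 g 3.9 ydir -94.8 z [-0.002 -0.004 -1.   ]
theta 1.88 r 59.7 Ftan(resist) 7.0 Frad 5.3
1.98 [0.008, -0.016]
2.01 [0.015, -0.032]
2.04 [0.022, -0.049]
```

jog_arm:
  plan:
    - [26.5,[0.012,-0.012,0],[0,0,0]]
    - [26.5,[0.018,-0.01,0],[0,0,0]]

```text
clock: 19.2
position: [520.3, 87.9, 102.7]
ee_rot: [0.999, -0.042, -0.002, 0.002]
contact_force: [-2.6, -8.0, 5.0]
gripper_width: 26.7
grasp_force: 4.3
```

```bash
python3 - <<'E'
from h import *
rows(1.98,.03,1,59)
E
```

```text
t 19.2 p [520.3  87.9 102.7] F [-2.6 -8.   5. ] w 26.7 g 4.3 ydir -94.8 z [-0.004 -0.004 -1.   ]
theta 1.899 r 60.6 Ftan(resist) 8.1 Frad 2.3
2.01 [0.007, -0.016]
```

jog_arm:
  plan:
    - [26.5,[0.008,-0.016,0],[0,0,0]]
    - [26.5,[0.008,-0.016,0],[0,0,0]]

```text
clock: 19.45
position: [521.0, 88.8, 102.7]
ee_rot: [0.999, -0.041, -0.002, 0.003]
contact_force: [-0.7, -10.6, 6.4]
gripper_width: 26.8
grasp_force: 5.3
```

```bash
python3 - <<'E'
from h import *
rows(2.01,.03,2,59)
E
```

```text
t 19.45 p [521.   88.8 102.7] F [ -0.7 -10.6   6.4] w 26.8 g 5.3 ydir -94.8 z [-0.004 -0.005 -1.   ]
theta 1.917 r 60.7 Ftan(resist) 9.2 Frad 5.2
2.04 [0.007, -0.016]
2.07 [0.013, -0.033]
```

jog_arm:
  plan:
    - [26.5,[0.012,-0.012,0],[0,0,0]]
    - [26.5,[0.012,-0.012,0],[0,0,0]]

```text
clock: 19.7
position: [521.9, 89.2, 102.7]
ee_rot: [0.999, -0.041, -0.003, 0.003]
contact_force: [-1.2, -13.4, 7.6]
gripper_width: 26.9
grasp_force: 6.6
```

```bash
python3 - <<'E'
from h import *
rows(2.03,.03,2,59);knobvis('w9.png')
shot('scene','s9.png')
P,im,z=cloud('s9.png'); r=np.hypot(*(P[...,:2]-C).transpose(2,0,1))
b=(z>0)&(r<80)&(P[...,2]>70)&(P[...,2]<100)&(im[...,0]>90)&(im[...,2]<im[...,0]*.5)&(im[...,1]>im[...,0]*.55)
Q=P[b];print(len(Q)); c=Q.mean(0)[:2]-C if len(Q) else [1,0];print(np.degrees(np.arctan2(c[1],c[0])),np.hypot(*c))
E
```

```text
t 19.7 p [521.9  89.2 102.7] F [ -1.2 -13.4   7.6] w 26.9 g 6.6 ydir -94.8 z [-0.006 -0.007 -1.   ]
theta 1.93 r 61.3 Ftan(resist) 11.9 Frad 6.2
2.06 [0.006, -0.017]
2.09 [0.012, -0.033]
blob [210 275  35  50 388] [523.4 104.8] 11.9 129.2 theta,r [ 2.183 55.97 ]
blob [303 275  35  48 377] [520.4  70.6] 12.0 129.1 theta,r [ 1.699 71.844]
blob [ 250  282   52   44 1625] [517.6  87.2] 11.8 127.0 theta,r [ 1.863 58.796]
24
146.63994338070995 65.08441658779674
```

jog_arm:
  plan:
    - [26.5,[0.008,-0.016,0],[0,0,0]]
    - [26.5,[0.008,-0.016,0],[0,0,0]]

```text
clock: 20.05
position: [522.7, 90.2, 102.7]
ee_rot: [0.999, -0.042, -0.003, 0.004]
contact_force: [-1.6, -14.5, 6.9]
gripper_width: 26.5
grasp_force: 7.1
```

```bash
python3 - <<'E'
from h import *
rows(2.06,.03,2,59)
E
```

```text
t 20.05 p [522.7  90.2 102.7] F [ -1.6 -14.5   6.9] w 26.5 g 7.1 ydir -94.8 z [-0.006 -0.007 -1.   ]
theta 1.952 r 61.4 Ftan(resist) 13.3 Frad 6.2
2.09 [0.006, -0.017]
2.12 [0.011, -0.034]
```

jog_arm:
  plan:
    - [26.5,[0,-0.01,0],[0,0,0]]
    - [26.5,[0,-0.01,0],[0,0,0]]

```text
clock: 20.3
position: [522.4, 90.9, 102.7]
ee_rot: [0.999, -0.042, -0.003, 0.004]
contact_force: [-1.6, -15.4, 8.5]
gripper_width: 26.5
grasp_force: 7.8
```

jog_arm:
  plan:
    - [26.5,[0,-0.01,0],[0,0,0]]
    - [26.5,[0,-0.01,0],[0,0,0]]

```text
clock: 20.55
position: [522.5, 91.8, 102.7]
ee_rot: [0.999, -0.042, -0.003, 0.004]
contact_force: [-2.0, -15.1, 7.9]
gripper_width: 26.4
grasp_force: 7.6
```

```bash
python3 - <<'E'
from h import *
rows(2.08,.03,1,59);print(read_state()['wrist_torque'].round(2))
E
```

```text
t 20.55 p [522.5  91.8 102.7] F [ -2.  -15.1   7.9] w 26.4 g 7.6 ydir -94.8 z [-0.007 -0.008 -1.   ]
theta 1.972 r 60.4 Ftan(resist) 14.1 Frad 5.8
2.11 [0.006, -0.017]
[-4.42  0.59  0.11]
```

jog_arm:
  plan:
    - [26.5,[0,-0.01,0],[0,0,0]]
    - [26.5,[0,-0.01,0],[0,0,0]]

```text
clock: 20.8
position: [522.3, 92.2, 102.7]
ee_rot: [0.999, -0.042, -0.004, 0.005]
contact_force: [-2.5, -16.5, 10.1]
gripper_width: 26.8
grasp_force: 8.7
```

jog_arm:
  plan:
    - [26.5,[0.002,-0.01,0],[0,0,0]]
    - [26.5,[0.002,-0.01,0],[0,0,0]]

```text
clock: 21.05
position: [522.8, 93.4, 102.7]
ee_rot: [0.999, -0.042, -0.003, 0.004]
contact_force: [-1.9, -15.6, 7.7]
gripper_width: 26.9
grasp_force: 8.0
```

```bash
python3 - <<'E'
from h import *
rows(2.11,.03,1,59);print(read_state()['wrist_torque'].round(2))
E
```

```text
t 21.05 p [522.8  93.4 102.7] F [ -1.9 -15.6   7.7] w 26.9 g 8.0 ydir -94.8 z [-0.007 -0.008 -1.   ]
theta 1.998 r 59.9 Ftan(resist) 14.6 Frad 5.8
2.14 [0.005, -0.017]
[-4.65  0.47  0.03]
```

jog_arm:
  plan:
    - [26.5,[0.001,-0.01,0],[0,0,0]]
    - [26.5,[0.003,-0.02,0],[0,0,0]]

```text
clock: 21.3
position: [523.1, 94.8, 102.7]
ee_rot: [0.999, -0.042, -0.004, 0.005]
contact_force: [-2.1, -18.8, 8.0]
gripper_width: 27.0
grasp_force: 9.5
```

jog_arm:
  plan:
    - [26.5,[0.002,-0.01,0],[0,0,0]]
    - [26.5,[0.002,-0.01,0],[0,0,0]]

```text
clock: 21.55
position: [523.3, 95.5, 102.7]
ee_rot: [0.999, -0.042, -0.004, 0.005]
contact_force: [-1.9, -19.8, 8.7]
gripper_width: 26.6
grasp_force: 9.8
```

```bash
python3 - <<'E'
from h import *
rows(2.15,.03,1,59);knobvis('wa.png')
E
```

```text
t 21.55 p [523.3  95.5 102.7] F [ -1.9 -19.8   8.7] w 26.6 g 9.8 ydir -94.8 z [-0.008 -0.01  -1.   ]
theta 2.033 r 59.4 Ftan(resist) 18.5 Frad 7.1
2.18 [0.004, -0.017]
blob [210 275  35  51 386] [524.7 111. ] 12.2 129.3 theta,r [ 2.296 55.586]
blob [ 252  274   86   49 2003] [522.6  85.3] 19.2 127.4 theta,r [ 1.885 63.918]
```

```bash
python3 - <<'E'
from h import *
shot('scene','sb.png')
for fn in ('scene.png','s4.png','s7.png','s9.png','sb.png'):
    P,im,z=cloud(fn); im=im.astype(int); r=np.hypot(*(P[...,:2]-C).transpose(2,0,1))
    b=(z>0)&(r<80)&(P[...,2]>76)&(P[...,2]<95)&(im[...,0]>70)&(im[...,2]<im[...,0]*.55)&(im[...,1]>im[...,0]*.55)
    Q=P[b]; c=(Q.mean(0)[:2]-C) if len(Q) else [1,0]
    red=(im[...,0]>110)&(im[...,1]<50)&(im[...,2]<60)&(r<200)&(z>0); v,u=np.where(red&(P[...,2]>90)); Rr=P[red&(P[...,2]>90)]
    lo=P[red&(P[...,2]<=90)&(P[...,2]>60)]
    print(fn,'stud',len(Q),np.degrees(np.arctan2(c[1],c[0])).round(1),np.hypot(*c).round(1),'peg',len(Rr),Rr.mean(0).round(1),'lever x',lo[:,:2].min(0).round(0),lo[:,:2].max(0).round(0),len(lo))
# obstacles above 85 mm near wheel/hand in sb (not arm: use s7 where hand is away)
P,im,z=cloud('s7.png');g=(z>0)&(P[...,2]>80)&(P[...,2]<300)&(P[...,0]>380)&(P[...,0]<680)&(P[...,1]>-60)&(P[...,1]<300)
H={}
for p in P[g]: k=(int(p[0]//30)*30,int(p[1]//30)*30); H.setdefault(k,[]).append(p[2])
print({k:(len(v),round(min(v)),round(max(v))) for k,v in sorted(H.items()) if len(v)>8})
E
```

```text
scene.png stud 29 52.4 63.8 peg 4 [450.7 269.5 120.7] lever x [446. 183.] [467. 264.] 83
s4.png stud 26 146.8 65.1 peg 0 [nan nan nan] lever x [430. 208.] [502. 242.] 80
s7.png stud 27 142.1 65.4 peg 7 [421.2 245.3 122.1] lever x [427. 208.] [500. 248.] 88
s9.png stud 23 146.7 65.1 peg 0 [nan nan nan] lever x [433. 209.] [502. 242.] 78
sb.png stud 26 153.1 65.1 peg 0 [nan nan nan] lever x [436. 206.] [501. 239.] 74
{(390, 150): (19, 80, 90), (390, 240): (54, 81, 124), (420, 150): (12, 80, 90), (420, 210): (26, 80, 87), (420, 240): (67, 80, 124), (450, 120): (17, 80, 84), (450, 210): (64, 80, 91), (480, -60): (420, 181, 300), (480, -30): (85, 241, 293), (480, 0): (15, 266, 283), (480, 60): (110, 81, 129), (480, 90): (14, 83, 128), (480, 210): (37, 80, 86), (510, -60): (73, 181, 299), (510, -30): (13, 273, 285), (510, 0): (120, 182, 282), (510, 60): (125, 80, 131), (630, 270): (22, 122, 137), (660, 240): (20, 121, 133), (660, 270): (153, 82, 145)}<stdin>:9: RuntimeWarning: Mean of empty slice.
  ret = um.true_divide(
```

jog_arm:
  plan:
    - [30,[0,0,0],[0,0,0]]
    - [40,[0,0.01,0],[0,0,0]]
    - [44,[0,0.02,0],[0,0,0]]
    - [44,[0,0.02,0],[0,0,0]]

```text
clock: 22.15
position: [526.0, 100.0, 102.3]
ee_rot: [0.999, -0.041, 0.0, -0.0]
contact_force: [0.3, -0.2, -0.4]
gripper_width: 44.2
grasp_force: 0.0
```

```bash
cat >> h.py <<'E'
def stud(fn):
    shot('scene',fn); P,im,z=cloud(fn); im=im.astype(int); r=np.hypot(*(P[...,:2]-C).transpose(2,0,1))
    b=(z>0)&(r<80)&(P[...,2]>76)&(P[...,2]<95)&(im[...,0]>70)&(im[...,2]<im[...,0]*.55)&(im[...,1]>im[...,0]*.55)
    Q=P[b]; c=Q.mean(0)[:2]-C; a=np.degrees(np.arctan2(c[1],c[0]))%360; print('stud',len(Q),a.round(1),'theta',round(.284+np.radians(a-52.0),3))
E
python3 - <<'E'
from h import *
st(); knobvis('wc.png'); stud('sc.png'); print(read_state()['joint_efforts'].round(1))
E
```

```text
t 22.15 p [526.  100.  102.3] F [ 0.3 -0.2 -0.4] w 44.2 g 0.0 ydir -94.7 z [ 0.  0. -1.]
blob [200 275  26  55 323] [527.9 122.8] 12.0 129.2 theta,r [ 2.51  57.706]
blob [322 274  16  52 256] [523.8  74.4] 11.8 129.1 theta,r [ 1.77 71.67]
blob [ 264  284   51   44 1621] [520.7  91.9] 11.9 127.0 theta,r [ 1.958 58.827]
stud 25 151.9 theta 2.028
[ -0.1 -34.3  14.8   3.3   0.    0. ]
```

jog_arm:
  plan:
    - [44,[-0.035,0.07,0],[0,0,0]]
    - [35,[-0.035,0.07,0],[0,0,0]]
    - [28,[-0.035,0.07,0],[0,0,0]]
    - [27,[-0.035,0.07,0],[0,0,0]]

```text
clock: 22.75
position: [521.8, 92.8, 102.4]
ee_rot: [0.999, -0.042, 0.0, -0.0]
contact_force: [-0.7, 0.4, 0.7]
gripper_width: 27.0
grasp_force: 0.0
```

jog_arm:
  plan:
    - [27,[0.01,-0.02,0],[0,0,0]]
    - [27,[0.01,-0.03,0],[0,0,0]]
    - [27,[0.01,-0.03,0],[0,0,0]]

```text
clock: 23.12
position: [522.2, 94.3, 102.3]
ee_rot: [0.999, -0.042, -0.001, 0.001]
contact_force: [-0.4, -5.4, 2.5]
gripper_width: 26.8
grasp_force: 2.8
```

```bash
python3 - <<'E'
from h import *
rows(2.05,.03,1,59)
def pk(fn):
    P,im,z=cloud(fn); q=P[(z>0)&(P[...,2]>95)&(P[...,2]<130)&(np.hypot(P[...,0]-457,P[...,1]-233)<55)]; print(fn,len(q),q.mean(0).round(1) if len(q) else '')
for f in ('s4.png','s7.png','s9.png','sc.png'): pk(f)
E
```

```text
t 23.125 p [522.2  94.3 102.3] F [-0.4 -5.4  2.5] w 26.8 g 2.8 ydir -94.8 z [-0.002 -0.003 -1.   ]
theta 2.007 r 58.9 Ftan(resist) 4.9 Frad 2.1
2.08 [0.006, -0.017]
s4.png 66 [420.6 247.4 110.7]
s7.png 70 [420.5 247.2 109.9]
s9.png 66 [420.6 247.2 110.4]
sc.png 67 [420.8 247.7 110.3]
```

jog_arm:
  plan:
    - [27,[0.004,-0.02,0],[0,0,0]]
    - [27,[0.006,-0.03,0],[0,0,0]]
    - [27,[0.006,-0.03,0],[0,0,0]]

```text
clock: 23.5
position: [522.1, 95.1, 102.3]
ee_rot: [0.999, -0.042, -0.003, 0.003]
contact_force: [-1.4, -12.4, 4.6]
gripper_width: 27.0
grasp_force: 6.1
```

jog_arm:
  plan:
    - [27,[0.004,-0.01,0],[0,0,0]]
    - [27,[0.004,-0.02,0],[0,0,0]]
    - [27,[0.004,-0.02,0],[0,0,0]]

```text
clock: 23.88
position: [522.0, 95.6, 102.3]
ee_rot: [0.999, -0.042, -0.003, 0.004]
contact_force: [-0.3, -16.4, 5.8]
gripper_width: 27.0
grasp_force: 8.3
```

```bash
python3 - <<'E'
from h import *
rows(2.1,.03,1,59); stud('sd.png')
E
```

```text
t 23.875 p [522.   95.6 102.3] F [ -0.3 -16.4   5.8] w 27.0 g 8.3 ydir -94.8 z [-0.007 -0.008 -1.   ]
theta 2.025 r 58.1 Ftan(resist) 14.7 Frad 7.2
2.13 [0.005, -0.017]
stud 26 152.9 theta 2.045
```

jog_arm:
  plan:
    - [27,[0.004,-0.01,0],[0,0,0]]
    - [27,[0.006,-0.02,0],[0,0,0]]
    - [27,[0.006,-0.02,0],[0,0,0]]

```text
clock: 24.3
position: [522.6, 97.1, 102.3]
ee_rot: [0.999, -0.042, -0.004, 0.005]
contact_force: [-0.3, -18.5, 4.9]
gripper_width: 26.9
grasp_force: 8.7
```

jog_arm:
  plan:
    - [27,[0.004,-0.01,0],[0,0,0]]
    - [27,[0.006,-0.02,0],[0,0,0]]
    - [27,[0.006,-0.02,0],[0,0,0]]

```text
clock: 24.68
position: [523.3, 98.7, 102.3]
ee_rot: [0.999, -0.042, -0.004, 0.005]
contact_force: [-0.6, -18.5, 6.4]
gripper_width: 26.9
grasp_force: 9.3
```

```bash
python3 - <<'E'
from h import *
rows(2.1,.03,1,59); stud('se.png')
E
```

```text
t 24.675 p [523.3  98.7 102.3] F [ -0.6 -18.5   6.4] w 26.9 g 9.3 ydir -94.8 z [-0.008 -0.01  -1.   ]
theta 2.083 r 58.0 Ftan(resist) 17.2 Frad 6.9
2.13 [0.005, -0.017]
stud 25 156.1 theta 2.101
```

jog_arm:
  plan:
    - [27,[0.003,-0.01,0],[0,0,0]]
    - [27,[0.006,-0.02,0],[0,0,0]]
    - [27,[0.006,-0.02,0],[0,0,0]]

```text
clock: 25.1
position: [524.0, 100.4, 102.2]
ee_rot: [0.999, -0.042, -0.004, 0.005]
contact_force: [-0.0, -17.7, 5.6]
gripper_width: 27.1
grasp_force: 9.1
```

jog_arm:
  plan:
    - [27,[0.003,-0.01,0],[0,0,0]]
    - [27,[0.005,-0.02,0],[0,0,0]]
    - [27,[0.005,-0.02,0],[0,0,0]]

```text
clock: 25.48
position: [524.8, 102.6, 102.3]
ee_rot: [0.999, -0.042, -0.004, 0.005]
contact_force: [0.3, -17.1, 4.9]
gripper_width: 27.3
grasp_force: 8.8
```

jog_arm:
  plan:
    - [27,[0.003,-0.01,0],[0,0,0]]
    - [27,[0.005,-0.02,0],[0,0,0]]
    - [27,[0.005,-0.02,0],[0,0,0]]

```text
clock: 25.85
position: [524.9, 103.6, 102.2]
ee_rot: [0.999, -0.042, -0.005, 0.006]
contact_force: [-1.0, -22.2, 7.1]
gripper_width: 27.2
grasp_force: 10.8
```

```bash
python3 - <<'E'
from h import *
rows(2.1,.03,1,59); stud('sf.png')
E
```

```text
t 25.85 p [524.9 103.6 102.2] F [ -1.  -22.2   7.1] w 27.2 g 10.8 ydir -94.8 z [-0.01  -0.011 -1.   ]
theta 2.172 r 57.7 Ftan(resist) 21.3 Frad 6.1
2.13 [0.005, -0.017]
stud 31 161.4 theta 2.193
```

```bash
python3 - <<'E'
from h import *
a=np.load('pics/sf.png.npz')['img'][165:285,190:330,::-1]
e=shot('wrist','wg.png')['img'][:,:,::-1]
a=cv2.resize(cv2.convertScaleAbs(a,alpha=1.3,beta=20),(440,377),interpolation=cv2.INTER_CUBIC); e=cv2.resize(cv2.convertScaleAbs(e,alpha=1.3,beta=20),(360,377)) 
cv2.imwrite('pics/m9.png',np.hstack([a,e]))
knobvis('wh.png')
E
```

```text
blob [209 275  36  51 379] [526.4 119.6] 12.1 129.1 theta,r [ 2.453 56.221]
blob [ 252  275   87   51 2017] [526.8  93.3] 18.8 127.4 theta,r [ 2.027 63.46 ]
```

View pics/m9.png

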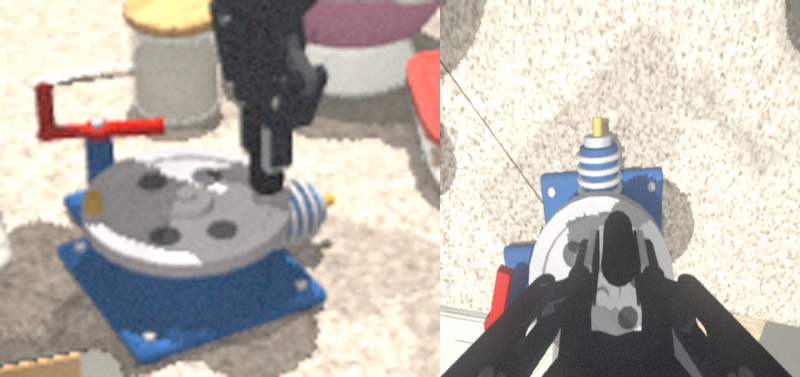

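jog_arm:
  plan:
    - [27,[0.003,-0.01,0],[0,0,0]]
    - [27,[0.005,-0.02,0],[0,0,0]]
    - [27,[0.005,-0.02,0],[0,0,0]]

```text
clock: 26.38
position: [525.8, 105.8, 102.2]
ee_rot: [0.999, -0.042, -0.004, 0.005]
contact_force: [0.2, -20.1, 6.3]
gripper_width: 27.3
grasp_force: 9.8
```

jog_arm:
  plan:
    - [27,[0.003,-0.01,0],[0,0,0]]
    - [27,[0.005,-0.02,0],[0,0,0]]
    - [27,[0.005,-0.02,0],[0,0,0]]

```text
clock: 26.75
position: [525.9, 106.8, 102.2]
ee_rot: [0.999, -0.042, -0.005, 0.006]
contact_force: [-1.1, -22.5, 7.0]
gripper_width: 27.3
grasp_force: 11.7
```

jog_arm:
  plan:
    - [27,[0.003,-0.01,0],[0,0,0]]
    - [27,[0.004,-0.02,0],[0,0,0]]
    - [27,[0.004,-0.02,0],[0,0,0]]

```text
clock: 27.12
position: [525.6, 107.3, 102.2]
ee_rot: [0.999, -0.042, -0.006, 0.008]
contact_force: [-1.2, -27.3, 8.2]
gripper_width: 27.0
grasp_force: 13.8
```

```bash
python3 - <<'E'
from h import *
rows(2.1,.03,1,59); stud('sg.png')
E
```

```text
t 27.125 p [525.6 107.3 102.2] F [ -1.2 -27.3   8.2] w 27.0 g 13.8 ydir -94.8 z [-0.013 -0.015 -1.   ]
theta 2.237 r 57.3 Ftan(resist) 26.7 Frad 5.9
2.13 [0.005, -0.017]
stud 27 164.9 theta 2.255
```

Everything is clear in both views (catch off, stud at (92,203), knob between the pads), yet the push is far above the 13 N peak, so the push must be binding rather than compressing. I'll let go, and take the knob low, close to the wheel, where the push doesn't tip it.

jog_arm:
  plan:
    - [32,[0,0.05,0],[0,0,0]]
    - [44,[0,0.09,0],[0,0,0]]
    - [44,[0,0.09,0],[0,0,0]]

```text
clock: 27.55
position: [529.6, 107.6, 102.4]
ee_rot: [0.999, -0.042, 0.0, -0.0]
contact_force: [0.4, 0.1, 0.7]
gripper_width: 43.6
grasp_force: 0.0
```

```bash
python3 - <<'E'
from h import *
st(); knobvis('wi.png'); stud('si.png')
E
```

```text
t 27.55 p [529.6 107.6 102.4] F [0.4 0.1 0.7] w 43.6 g 0.0 ydir -94.8 z [ 0.001  0.001 -1.   ]
blob [201 275  25  53 315] [531.8 131. ] 11.8 129.1 theta,r [ 2.641 62.225]
blob [322 274  15  55 251] [527.4  82.6] 11.6 129.1 theta,r [ 1.893 69.467]
blob [ 257  281   52   45 1620] [525.6 102.3] 11.9 127.0 theta,r [ 2.155 58.744]
stud 26 163.4 theta 2.228
```

jog_arm:
  plan:
    - [44,[-0.033,0.046,0.09],[0,0,0]]
    - [44,[-0.033,0.046,0.18],[0,0,0]]
    - [34,[-0.033,0.046,0.18],[0,0,0]]
    - [28,[-0.033,0.046,0.18],[0,0,0]]
    - [27,[-0.033,0.046,0.18],[0,0,0]]

```text
clock: 28.28
position: [525.8, 103.1, 84.5]
ee_rot: [0.999, -0.042, 0.0, -0.0]
contact_force: [0.1, -0.1, -1.1]
gripper_width: 27.0
grasp_force: 0.3
```

jog_arm:
  plan:
    - [27,[0.002,-0.015,0],[0,0,0]]
    - [27,[0.004,-0.03,0],[0,0,0]]
    - [27,[0.004,-0.03,0],[0,0,0]]

```text
clock: 28.65
position: [525.6, 104.7, 84.5]
ee_rot: [0.999, -0.042, -0.001, 0.001]
contact_force: [-1.0, -5.4, 2.4]
gripper_width: 27.0
grasp_force: 2.4
```

jog_arm:
  plan:
    - [27,[0.002,-0.015,0],[0,0,0]]
    - [27,[0.002,-0.02,0],[0,0,0]]
    - [27,[0.002,-0.02,0],[0,0,0]]

```text
clock: 29.02
position: [525.4, 105.2, 84.5]
ee_rot: [0.999, -0.042, -0.002, 0.002]
contact_force: [0.4, -11.0, 3.5]
gripper_width: 26.9
grasp_force: 5.0
```

```bash
python3 - <<'E'
from h import *
rows(2.1,.03,1,59); print(read_state()['wrist_torque'].round(2)); stud('sj.png')
E
```

```text
t 29.025 p [525.4 105.2  84.5] F [  0.4 -11.    3.5] w 26.9 g 5.0 ydir -94.8 z [-0.003 -0.004 -1.   ]
theta 2.2 r 57.7 Ftan(resist) 10.4 Frad 3.6
2.13 [0.005, -0.017]
[-2.82 -0.01 -0.01]
stud 27 163.5 theta 2.231
```

jog_arm:
  plan:
    - [27,[0.002,-0.015,0],[0,0,0]]
    - [27,[0.002,-0.02,0],[0,0,0]]
    - [27,[0.002,-0.02,0],[0,0,0]]

```text
clock: 29.45
position: [525.1, 105.6, 84.5]
ee_rot: [0.999, -0.042, -0.003, 0.003]
contact_force: [-0.2, -15.0, 5.8]
gripper_width: 27.0
grasp_force: 7.4
```

jog_arm:
  plan:
    - [27,[0.002,-0.015,0],[0,0,0]]
    - [27,[0.002,-0.02,0],[0,0,0]]
    - [27,[0.002,-0.02,0],[0,0,0]]

```text
clock: 29.82
position: [524.7, 106.1, 84.5]
ee_rot: [0.999, -0.042, -0.004, 0.005]
contact_force: [-0.7, -20.2, 6.6]
gripper_width: 27.3
grasp_force: 9.8
```

```bash
python3 - <<'E'
from h import *
rows(2.1,.03,1,59); print(read_state()['wrist_torque'].round(2)); stud('sk.png')
E
```

```text
t 29.825 p [524.7 106.1  84.5] F [ -0.7 -20.2   6.6] w 27.3 g 9.8 ydir -94.8 z [-0.008 -0.009 -1.   ]
theta 2.211 r 56.8 Ftan(resist) 19.6 Frad 5.0
2.13 [0.005, -0.017]
[-5.52  0.02  0.02]
stud 27 164.4 theta 2.245
```

jog_arm:
  plan:
    - [27,[0,0.04,0],[0,0,0]]
    - [27,[0,0.08,0],[0,0,0]]
    - [27,[0,0.11,0],[0,0,0]]
    - [27,[0,0.12,0],[0,0,0]]

```text
clock: 30.38
position: [527.3, 101.7, 84.5]
ee_rot: [0.999, -0.041, 0.001, -0.001]
contact_force: [0.2, 6.0, -1.3]
gripper_width: 26.9
grasp_force: 3.1
```

jog_arm:
  plan:
    - [27,[0,0.02,0],[0,0,0]]
    - [27,[0,0.02,0],[0,0,0]]

```text
clock: 30.62
position: [526.7, 99.2, 84.5]
ee_rot: [0.999, -0.041, 0.001, -0.001]
contact_force: [0.3, 3.5, 0.4]
gripper_width: 26.8
grasp_force: 1.9
```

jog_arm:
  plan:
    - [27,[0,0.02,0],[0,0,0]]
    - [27,[0,0.02,0],[0,0,0]]

```text
clock: 30.88
position: [526.5, 96.9, 84.5]
ee_rot: [0.999, -0.041, 0.001, -0.001]
contact_force: [-0.4, 4.2, -0.6]
gripper_width: 27.1
grasp_force: 2.2
```

```bash
python3 - <<'E'
from h import *
rows(2.1,.03,1,59); stud('sl.png')
E
```

```text
t 30.875 p [526.5  96.9  84.5] F [-0.4  4.2 -0.6] w 27.1 g 2.2 ydir -94.7 z [ 0.002  0.001 -1.   ]
theta 2.076 r 61.6 Ftan(resist) -3.7 Frad -2.1
2.13 [0.005, -0.017]
stud 27 157.1 theta 2.119
```

jog_arm:
  plan:
    - [27,[0.003,-0.02,0],[0,0,0]]
    - [27,[0.005,-0.04,0],[0,0,0]]

```text
clock: 31.18
position: [525.8, 98.4, 84.1]
ee_rot: [0.999, -0.041, -0.001, 0.002]
contact_force: [-0.2, -6.3, 1.9]
gripper_width: 27.0
grasp_force: 3.1
```

jog_arm:
  plan:
    - [27,[0.003,-0.015,0],[0,0,0]]
    - [27,[0.004,-0.03,0],[0,0,0]]

```text
clock: 31.42
position: [525.2, 99.1, 84.1]
ee_rot: [0.999, -0.042, -0.003, 0.003]
contact_force: [-0.6, -12.3, 3.6]
gripper_width: 26.8
grasp_force: 6.3
```

jog_arm:
  plan:
    - [27,[0.002,-0.015,0],[0,0,0]]
    - [27,[0.003,-0.03,0],[0,0,0]]

```text
clock: 31.68
position: [524.2, 99.8, 84.0]
ee_rot: [0.999, -0.042, -0.005, 0.005]
contact_force: [-2.1, -18.6, 7.1]
gripper_width: 27.0
grasp_force: 9.4
```

```bash
python3 - <<'E'
from h import *
s=read_state();rows(2.1,.03,1,59); print(s['joints'].round(3)); stud('sm.png')
E
```

```text
t 31.675 p [524.2  99.8  84. ] F [ -2.1 -18.6   7.1] w 27.0 g 9.4 ydir -94.8 z [-0.01 -0.01 -1.  ]
theta 2.107 r 58.4 Ftan(resist) 18.0 Frad 5.1
2.13 [0.005, -0.017]
[ 0.495  0.394 -0.401  0.005 -0.79   0.989]
stud 29 157.2 theta 2.121
```

jog_arm:
  plan:
    - [27,[0.006,-0.015,0],[0,0,0]]
    - [27,[0.012,-0.03,0],[0,0,0]]
    - [27,[0.012,-0.03,0],[0,0,0]]

```text
clock: 32.1
position: [525.3, 101.9, 84.0]
ee_rot: [0.999, -0.042, -0.005, 0.006]
contact_force: [-2.6, -17.6, 7.5]
gripper_width: 27.5
grasp_force: 8.8
```

jog_arm:
  plan:
    - [27,[0.006,-0.015,0],[0,0,0]]
    - [27,[0.012,-0.03,0],[0,0,0]]
    - [27,[0.012,-0.03,0],[0,0,0]]

```text
clock: 32.48
position: [526.7, 104.4, 84.0]
ee_rot: [0.999, -0.042, -0.005, 0.006]
contact_force: [-2.0, -17.1, 7.3]
gripper_width: 26.8
grasp_force: 9.0
```

jog_arm:
  plan:
    - [27,[0.005,-0.015,0],[0,0,0]]
    - [27,[0.009,-0.03,0],[0,0,0]]
    - [27,[0.009,-0.03,0],[0,0,0]]

```text
clock: 32.85
position: [527.7, 107.1, 84.0]
ee_rot: [0.999, -0.042, -0.006, 0.006]
contact_force: [-1.3, -19.3, 7.4]
gripper_width: 27.2
grasp_force: 9.9
```

jog_arm:
  plan:
    - [27,[0.005,-0.015,0],[0,0,0]]
    - [27,[0.009,-0.03,0],[0,0,0]]
    - [27,[0.009,-0.03,0],[0,0,0]]

```text
clock: 33.22
position: [527.8, 108.1, 83.9]
ee_rot: [0.999, -0.042, -0.007, 0.008]
contact_force: [-2.5, -25.9, 9.8]
gripper_width: 27.1
grasp_force: 13.1
```

jog_arm:
  plan:
    - [27,[0.005,-0.01,0],[0,0,0]]
    - [27,[0.008,-0.02,0],[0,0,0]]
    - [27,[0.008,-0.02,0],[0,0,0]]

```text
clock: 33.6
position: [532.1, 114.7, 84.1]
ee_rot: [0.999, -0.042, -0.003, 0.003]
contact_force: [-0.2, -9.2, 2.7]
gripper_width: 26.7
grasp_force: 4.6
```

```bash
python3 - <<'E'
from h import *
s=read_state();rows(2.1,.03,1,59); print(s['wrist_torque'].round(2)); stud('sn.png'); knobvis('wn.png')
E
```

```text
t 33.6 p [532.1 114.7  84.1] F [-0.2 -9.2  2.7] w 26.7 g 4.6 ydir -94.9 z [-0.006 -0.006 -1.   ]
theta 2.378 r 62.3 Ftan(resist) 9.2 Frad 0.9
2.13 [0.005, -0.017]
[-2.5   0.    0.07]
stud 30 173.0 theta 2.395
blob [190 297  46  58 602] [536.6 134.4] 11.9 129.3 theta,r [ 2.68  67.499]
blob [312 297  36  59 485] [533.8  94.5] 12.0 129.5 theta,r [ 2.088 69.319]
blob [ 248  308   59   49 2019] [528.1 113. ] 11.8 127.0 theta,r [ 2.342 58.61 ]
```

jog_arm:
  plan:
    - [27,[0.005,-0.01,0],[0,0,0]]
    - [27,[0.008,-0.02,0],[0,0,0]]
    - [27,[0.008,-0.02,0],[0,0,0]]

```text
clock: 34.08
position: [532.7, 116.8, 84.1]
ee_rot: [0.999, -0.042, -0.003, 0.004]
contact_force: [-0.7, -11.9, 4.2]
gripper_width: 26.9
grasp_force: 6.0
```

```bash
python3 - <<'E'
from h import *
s=read_state();rows(2.1,.03,1,59); stud('so.png')
E
```

```text
t 34.075 p [532.7 116.8  84.1] F [ -0.7 -11.9   4.2] w 26.9 g 6.0 ydir -94.8 z [-0.007 -0.007 -1.   ]
theta 2.412 r 62.7 Ftan(resist) 11.9 Frad 0.3
2.13 [0.005, -0.017]
stud 35 174.8 theta 2.427
```

The resistance peaked (26 N at θ≈2.25) and suddenly eased, with the wheel now at θ≈2.41, so it is just past the peak. I'm stopping here: unload, let go, lift.

jog_arm:
  plan:
    - [27,[0,0.02,0],[0,0,0]]
    - [28,[0,0.04,0],[0,0,0]]
    - [36,[0,0.04,0],[0,0,0]]
    - [44,[0,0.04,0],[0,0,0]]
    - [50,[0,0.04,0],[0,0,0]]

```text
clock: 34.75
position: [534.8, 117.6, 84.3]
ee_rot: [0.999, -0.041, 0.0, -0.0]
contact_force: [-0.2, -1.3, -0.2]
gripper_width: 50.2
grasp_force: 0.0
```

jog_arm:
  plan:
    - [50,[0,0,-0.2],[0,0,0]]
    - [50,[0,0,-0.6],[0,0,0]]
    - [45,[0,0,-0.95],[0,0,0]]
    - [40,[0,0,-0.95],[0,0,0]]

```text
clock: 35.25
position: [536.5, 118.2, 182.6]
ee_rot: [0.999, -0.041, 0.003, -0.002]
contact_force: [-0.1, -0.7, -1.1]
gripper_width: 39.9
grasp_force: 0.0
```

```bash
python3 - <<'E'
from h import *
st(); stud('sp.png'); knobvis('wp.png'); print(rel([420.7,247.4,180]),catch(1),catch(0))
E
```

```text
t 35.25 p [536.5 118.2 182.6] F [-0.1 -0.7 -1.1] w 39.9 g 0.0 ydir -94.7 z [ 0.007  0.003 -1.   ]
stud 29 174.7 theta 2.426
blob [261 224  33  31 738] [528.1 114.2] 11.9 127.0 theta,r [ 2.362 58.437]
[-1.241 -1.201 -0.007] [422.69978316 249.0937201 ] [452.15919203 270.5355057 ]
```

jog_arm:
  plan:
    - [40,[-0.3,-0.3,0],[0,0,0.16]]
    - [40,[-0.6,-0.6,0],[0,0,0.33]]
    - [40,[-0.9,-0.9,0],[0,0,0.5]]
    - [40,[-1.0,-1.0,0],[0,0,0.67]]
    - [40,[-1.0,-1.0,0],[0,0,0.83]]
    - [40,[-1.0,-1.0,0],[0,0,0.83]]

```text
clock: 36.1
position: [442.6, 225.0, 178.1]
ee_rot: [0.889, -0.457, -0.001, 0.001]
contact_force: [-0.0, 0.6, 0.5]
gripper_width: 40.0
grasp_force: 0.0
```

jog_arm:
  plan:
    - [40,[-0.315,0.062,0],[0,0,0]]
    - [40,[-0.315,0.062,0],[0,0,0]]

```text
clock: 36.35
position: [419.2, 247.5, 178.6]
ee_rot: [0.89, -0.457, -0.0, 0.001]
contact_force: [0.4, -0.0, 0.6]
gripper_width: 40.3
grasp_force: 0.0
```

```bash
python3 - <<'E'
from h import *
st(); print(rel([421.7,248.0,93.5])); stud('sq.png')
P,im,z=cloud('sq.png'); q=P[(z>0)&(P[...,2]>95)&(P[...,2]<130)&(np.hypot(P[...,0]-457,P[...,1]-233)<55)]; print(len(q),q.mean(0).round(1))
E
```

```text
t 36.35 p [419.2 247.5 178.6] F [ 0.4 -0.   0.6] w 40.3 g 0.0 ydir -144.3 z [-0.001 -0.001 -1.   ]
[ 0.01  -0.025  0.851]
stud 27 174.9 theta 2.43
66 [420.6 247.3 110.3]
```

jog_arm:
  plan:
    - [40,[0.014,-0.037,0.2],[0,0,0]]
    - [40,[0.014,-0.037,0.5],[0,0,0]]
    - [40,[0.014,-0.037,0.85],[0,0,0]]
    - [30,[0.014,-0.037,0.85],[0,0,0]]
    - [20,[0.014,-0.037,0.85],[0,0,0]]
    - [17,[0.014,-0.037,0.85],[0,0,0]]
    - [17,[0.014,-0.037,0.85],[0,0,0]]

```text
clock: 37.28
position: [424.3, 248.7, 95.4]
ee_rot: [0.889, -0.458, 0.0, -0.001]
contact_force: [-0.9, -0.3, -0.0]
gripper_width: 17.0
grasp_force: 0.0
```

jog_arm:
  plan:
    - [17,[-0.02,-0.044,0],[0,0,0]]
    - [17,[-0.035,-0.088,0],[0,0,0]]
    - [17,[-0.043,-0.135,0],[0,0,0]]
    - [17,[-0.046,-0.182,0],[0,0,0]]
    - [17,[-0.043,-0.23,0],[0,0,0]]
    - [17,[-0.035,-0.276,0],[0,0,0]]
    - [17,[-0.02,-0.32,0],[0,0,0]]
    - [17,[0,-0.364,0],[0,0,0]]
    - [17,[0,-0.38,0],[0,0,0]]

```text
clock: 38.4
position: [455.2, 269.9, 94.3]
ee_rot: [0.889, -0.458, 0.0, 0.0]
contact_force: [-1.0, -2.8, 0.8]
gripper_width: 16.8
grasp_force: 1.0
```

jog_arm:
  plan:
    - [17,[0.005,-0.02,0],[0,0,0]]
    - [17,[0.005,-0.02,0],[0,0,0]]

```text
clock: 38.65
position: [455.7, 270.0, 94.2]
ee_rot: [0.889, -0.459, -0.001, 0.002]
contact_force: [-4.9, -2.1, 4.1]
gripper_width: 17.1
grasp_force: 2.5
```

```bash
python3 - <<'E'
from h import *
st(); stud('sr.png')
E
```

```text
t 38.65 p [455.7 270.   94.2] F [-4.9 -2.1  4.1] w 17.1 g 2.5 ydir -144.6 z [-0.003 -0.002 -1.   ]
stud 28 173.3 theta 2.402
```

jog_arm:
  plan:
    - [17,[0.004,-0.02,0],[0,0,0]]
    - [17,[0.004,-0.02,0],[0,0,0]]

```text
clock: 38.95
position: [455.9, 269.9, 94.1]
ee_rot: [0.889, -0.459, -0.002, 0.003]
contact_force: [-8.7, -2.1, 6.7]
gripper_width: 17.0
grasp_force: 4.5
```

jog_arm:
  plan:
    - [17,[0,0.035,0],[0,0,0]]
    - [28,[0,0.035,0],[0,0,0]]
    - [40,[0,0.035,0],[0,0,0]]
    - [40,[0,0.035,-0.3],[0,0,0]]
    - [40,[0,0.035,-0.9],[0,0,0]]
    - [40,[0,0.035,-0.9],[0,0,0]]

```text
clock: 39.7
position: [458.8, 272.3, 189.7]
ee_rot: [0.889, -0.458, 0.002, -0.006]
contact_force: [-0.2, 0.2, -0.6]
gripper_width: 40.2
grasp_force: 0.0
```

jog_arm:
  plan:
    - [40,[-0.5,0,0],[0,0,0]]
    - [40,[-1.0,0,0],[0,0,0]]
    - [40,[-1.0,0,0],[0,0,0]]

```text
clock: 40.08
position: [396.6, 353.6, 183.9]
ee_rot: [0.89, -0.457, -0.0, -0.0]
contact_force: [-0.1, -0.3, 0.1]
gripper_width: 39.9
grasp_force: 0.0
```

```bash
python3 - <<'E'
from h import *
st(); stud('ss.png')
for f in ('scene.png','ss.png'):
    P,im,z=cloud(f); q=P[(z>0)&(P[...,2]>95)&(P[...,2]<130)&(np.hypot(P[...,0]-457,P[...,1]-233)<55)]; print(f,len(q),q.mean(0).round(1))
P0,a,_=cloud('scene.png');P1,b,_=cloud('ss.png')
d=(abs(a.astype(int)-b).max(-1)>60).astype(np.uint8); n,l,s,c=cv2.connectedComponentsWithStats(d)
print([tuple(x) for x in s[1:] if x[4]>25])
E
```

```text
t 40.075 p [396.6 353.6 183.9] F [-0.1 -0.3  0.1] w 39.9 g 0.0 ydir -144.3 z [ 0.     0.001 -1.   ]
stud 30 170.5 theta 2.352
scene.png 60 [450.  268.9 110.6]
ss.png 63 [450.  268.5 110.6]
[(np.int32(86), np.int32(1), np.int32(10), np.int32(17), np.int32(70)), (np.int32(101), np.int32(2), np.int32(38), np.int32(19), np.int32(608)), (np.int32(44), np.int32(18), np.int32(9), np.int32(9), np.int32(36)), (np.int32(73), np.int32(50), np.int32(14), np.int32(14), np.int32(70)), (np.int32(73), np.int32(69), np.int32(7), np.int32(11), np.int32(28)), (np.int32(81), np.int32(72), np.int32(5), np.int32(13), np.int32(32)), (np.int32(64), np.int32(86), np.int32(24), np.int32(26), np.int32(385)), (np.int32(153), np.int32(102), np.int32(11), np.int32(14), np.int32(68)), (np.int32(149), np.int32(121), np.int32(38), np.int32(37), np.int32(669)), (np.int32(267), np.int32(202), np.int32(12), np.int32(28), np.int32(269)), (np.int32(251), np.int32(207), np.int32(5), np.int32(8), np.int32(35)), (np.int32(238), np.int32(218), np.int32(18), np.int32(31), np.int32(351)), (np.int32(261), np.int32(224), np.int32(7), np.int32(5), np.int32(26)), (np.int32(218), np.int32(230), np.int32(6), np.int32(8), np.int32(45)), (np.int32(227), np.int32(232), np.int32(10), np.int32(5), np.int32(43)), (np.int32(64), np.int32(265), np.int32(8), np.int32(9), np.int32(45)), (np.int32(75), np.int32(272), np.int32(12), np.int32(20), np.int32(92)), (np.int32(56), np.int32(278), np.int32(14), np.int32(45), np.int32(351)), (np.int32(31), np.int32(281), np.int32(21), np.int32(41), np.int32(260)), (np.int32(73), np.int32(301), np.int32(24), np.int32(42), np.int32(277)), (np.int32(84), np.int32(353), np.int32(9), np.int32(9), np.int32(34)), (np.int32(49), np.int32(405), np.int32(31), np.int32(15), np.int32(216)), (np.int32(70), np.int32(408), np.int32(16), np.int32(12), np.int32(44))]
```

Catch is fully on, bystanders unchanged. The stud reading drifted a little; checking whether the wheel really creeps.

```bash
python3 - <<'E'
from h import *
stud('st.png');shot('top','tt.png')
for f in ('sp.png','sq.png','sr.png','ss.png','st.png'):
    P,im,z=cloud(f); r=np.hypot(*(P[...,:2]-C).transpose(2,0,1)); q=P[(z>0)&(r<85)&(P[...,2]>95)&(P[...,2]<127)&(P[...,0]>490)]
    print(f,len(q),np.median(q,0).round(1),np.round(ang(np.median(q,0)),3))
P,im,z=cloud('tt.png'); r=np.hypot(*(P[...,:2]-C).transpose(2,0,1)); q=P[(z>0)&(r<85)&(P[...,2]>115)&(P[...,2]<140)]
print('top knob',len(q)); 
if len(q): print(q.mean(0).round(1),np.round(ang(q.mean(0)),3))
E
```

```text
stud 28 173.2 theta 2.399
sp.png 142 [521.6 107.7 111.7] [ 2.224 53.354]
sq.png 144 [521.8 107.5 111.4] [ 2.222 53.567]
sr.png 145 [521.8 107.9 112.9] [ 2.229 53.466]
ss.png 142 [521.8 107.6 112.7] [ 2.224 53.52 ]
st.png 150 [522.1 107.4 112.6] [ 2.221 53.951]
top knob 102
[527.1 116.3 127.2] [ 2.397 57.179]
```

```bash
python3 -c "
from bench import job_done; print(job_done())"
```

```text
the job is handed in; nothing more can be done
None
```

I handed the job in with the catch fully back on, the flywheel at rest at about 2.40 rad and the bystanders where they stood; it's likely but not certain that it's past the peak, because it took about 26 N at about 2.25 rad (10–13 N expected) before it suddenly eased, still needed 9–12 N after that, and I let go and turned it back partway several times on the way.

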